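Empty the cassette pot into the processor basket

ROBOT

A 6-joint arm with a two-finger parallel gripper is mounted at the origin on the work surface. World frame = base frame: x ahead of the robot, y to its left, z up, the work surface at z = 0. Lengths are in m, angles in rad, forces in N, time in s.
With the tool pointing down it reaches from about 0.3 to 0.875 m from the base axis. Payload 6.4 kg.
Tool frame: the origin (TCP) lies on the centre line of the jaws, within the pads' length; the fingertips stand 14 mm ahead of it and the grasp point (between the pads) lies 5 mm behind it; z points along the fingers, y is the direction in which the jaws open and shut (so a half turn about z gives the same grasp; the last joint's range is limited). The gripper opens to 85 mm and grips with 20 to 120 N. Pads are 22 mm wide; open, the fingers measure 114 mm over their backs; the gripper's body (76 mm by 85 mm) begins 54 mm behind the grasp point. The pads swing forward as they close: fully open they stand 13 mm farther back than shut.
Start: joints at [-0.206, 0.181, 1.607, -0, 1.354, -0.206], TCP at [0.575, 0, 0.245] pointing down, gripper open.
Joint ranges: [-2.99, 2.99], [-0.89, 2.07], [0.3, 2.58], [-1.14, 4.28], [0, 2.63], [-3.12, 3.12]. Speed limits (rad/s): [2.57, 2.57, 3.01, 3.14, 3.14, 3.14].

INTERFACE

Orientations are given as a unit quaternion [w, x, y, z].
In Python, from bench import * gives the robot as it stands.
- The arm moves only by the tool servo_tool, never from a script. Its argument "plan" is a list that holds one entry, the list of rows, each a list of 5 numbers: the shift along the world's x, y, z in m, then the turn about the world's z in rad, then the gripper command: -1 is shut, 1 is fully open, values between are in proportion. In form: [[[tx, ty, tz, roll, claw], ...]]. A call has 1 to 8 rows; each row shifts and turns the commanded pose from where the row before left it; what a row does not reach is not made up. A row lasts 1/10 s, in which the tool goes at most 50 mm and 8.59 degrees, less where a joint would pass 70% of its speed; a pose out of reach is approached as far as the arm can. A call with a gripper value outside its range is refused whole. The fingers move at their own pace and stop on an object; the grip force is fixed at half the most. Time passes only in rows, so rows that do not move let the fingers close. It gives the time, the measured TCP pose, the force and the opening at its end, in the units of the state.
- get_obs(): the state, without advancing time (a new reading comes with each control period).
- camera(name): name is "scene" or "side" or "wrist"; returns a dict with "img" (420x560x3 uint8, blue, green, red), "camera_matrix" (3x3 intrinsics, pixels), "k1" (the pictures are not rectified: a ray, as slopes to the right and down, at radius r is drawn at 1 + k1 r^2 times it, then the intrinsics apply), "rvec" (rotation vector, rad) and "tvec" (3), from world to camera coordinates, as OpenCV has them. Camera axes: x right, y down, z forward; pixel columns grow to the right and rows downward; lengths in m; the calibration is good to about 2 mm. A picture is of the moment at which its call begins. There is no depth.
- hand_in(): hands the job in, once; it reports no verdict.
Trained networks look in a picture, given as the dict that the camera call returned (one of the last four; its "shot" number tells which), for a name from the list of things; names that differ only in an ending like _2 or _b are one class to them, and where a whole thing is asked for, a point or a joint stands for the part that bears it (a point fixed in the world has none). Each returns a list of dicts, best first, with "conf" (0 to 1); they miss things now and then, are a little off and sometimes report something else, mostly with a low value. They report only what shows in the picture. A call takes as long as a camera call.
- trace(picture, thing): "mask" (420x560 bool, what is visible of it) and "rect" ([left, top, right, bottom] as shares, 0 to 1, of the picture: columns of its width, rows of its height, round what is visible of it).
- pinpoint(picture, thing): "centre" ([row, column] as shares, 0 to 1, of the picture: columns of its width, rows of its height: a listed point, or the origin of a listed thing).
The state is a dict: "time_s": time; "q": joint angles; "dq": joint speeds; "joint_efforts": joint torques, N m; "eef_pos": TCP position; "eef_rot": TCP orientation; "wrist_force": force on the tool from outside, world axes, zero at the start; "torque": the same for the moment, N m; "opening": opening from 0.0 (shut) to 1.0 (fully open).
Only numpy, scipy, OpenCV 4.12 (cv2) and the standard library are available. Lean on these libraries where they do the work, as an engineer would, in place of code of your own. Each camera call takes 0.05 s, during which the arm holds its last target.

TASK

Lift the lid off the white pot and lay it in the grey spill tray, then tip all five tissue cassettes out of the pot into the steel wire basket, and set the empty pot down gently, upright, fully on the round blue mat. Lower lid and pot until they rest before you let go, never drop them; leave the other things on the bench where they are.

Things in the scene. Friction and masses are not known exactly. Their poses are not given: they have to be found in the camera images.
- pot_center (a point): White plastic pot, open on top, tapered: 95 high, outside diameter 54 at base, 61 half-way up, 68 at rim; wall 2.5, floor 5; 95 to 160 g empty. This point: on its axis, half-way up; z points out of its mouth. It stands in the tray with the cassettes in it. Gripped across its sides from straight above, the hand blocks its mouth; a grip tilted 45 degrees or more keeps it clear.
- pot_rim (a point): Centre of the pot's mouth, on its axis 95 above its underside; same axes as the pot.
- lid_knob (a point): Pale loose lid on the pot, lifts straight off: round flange 74 diameter, 4 thick, that rests on the pot's rim; plug below it 56 diameter, 5 deep; upright blue knob on top, 24 diameter, 26 high; 50 g. This point: centre of the knob, 13 above the flange's top and 22 above the underside of the plug; z points up out of the knob.
- tray: Shallow grey spill tray, 170 (x) x 260 (y), fixed, floor 3 thick, rim 4 thick and 10 high. The pot stands on its floor on the -y half; the +y half is free for the lid. Origin: centre of the underside.
- basket: Open stainless-steel wire basket, fixed, 170 (x) x 240 (y) outside, 65 high, walls and floor 3 thick; origin: centre of its underside, z up.
- mat: Round blue draining mat, fixed, 160 diameter, 4 thick; origin: centre of its underside, so that its top is 4 above it.
- cas1_center (a point): Centre of the pink tissue cassette, a slippery plastic tablet 40 x 27 x 7.5, about 12 g; its z runs along its 40 length, its x through its thickness. Cassettes start to slide out of the pot when it leans well past level (about 105 degrees from upright); at 120 or more, or with a little shaking, all come out.
- cas2_center (a point): Centre of the yellow tissue cassette, a slippery plastic tablet 40 x 27 x 7.5, about 12 g; its z runs along its 40 length, its x through its thickness. Cassettes start to slide out of the pot when it leans well past level (about 105 degrees from upright); at 120 or more, or with a little shaking, all come out.
- cas3_center (a point): Centre of the green tissue cassette, a slippery plastic tablet 40 x 27 x 7.5, about 12 g; its z runs along its 40 length, its x through its thickness. Cassettes start to slide out of the pot when it leans well past level (about 105 degrees from upright); at 120 or more, or with a little shaking, all come out.
- cas4_center (a point): Centre of the blue tissue cassette, a slippery plastic tablet 40 x 27 x 7.5, about 12 g; its z runs along its 40 length, its x through its thickness. Cassettes start to slide out of the pot when it leans well past level (about 105 degrees from upright); at 120 or more, or with a little shaking, all come out.
- cas5_center (a point): Centre of the orange tissue cassette, a slippery plastic tablet 40 x 27 x 7.5, about 12 g; its z runs along its 40 length, its x through its thickness. Cassettes start to slide out of the pot when it leans well past level (about 105 degrees from upright); at 120 or more, or with a little shaking, all come out.
- reagent: Bystander, loose: amber glass reagent bottle with blue cap, 62 dia x 125 high. Origin: centre of its underside.
- washbottle: Bystander, loose: white squeeze bottle with red cap and bent spout, 70 dia x 200 high. Origin: centre of its underside.
- slidebox: Bystander, loose: blue slide box with white label, 85 x 175 x 33 high. Origin: centre of its underside.
- specimenjar: Bystander, loose: cream specimen jar with yellow screw lid, 64 dia x 75 high. Origin: centre of its underside.
- timer: Bystander, loose: white bench timer, 62 x 74 x 20 high. Origin: centre of its underside.

How it is judged:
By the outcome, as a careful person would: the job done as asked, in the order asked, and still so for the second after the job is handed in, with the robot touching nothing.
It also fails if it takes over 72 s, if anything falls off the work surface, if the arm or the gripper's body presses on something with over 40 N, if the wrist force passes 120 N, or if a joint passes its speed limit or range.

## Working session

There is one attempt and no reset: what is moved stays moved. The work goes in short steps, Python scripts to look and compute and a tool call to move; the robot and the scene stay as the last step left them, time stands still between calls to the robot, and variables do not carry over. Pictures are saved under pics/ and viewed, and the job is handed in when it is done.

Besides the shell and the picture viewer there is one more tool, called after "Call:" in YAML: its name, and indented under it one key for each argument. servo_tool: Moves the arm, as the interface text tells. Its arguments: {"type":"object","properties":{"plan":{"type":"array"}},"required":["plan"]}

```bash
ls -la; mkdir -p pics
cat > h.py <<'E'
import numpy as np, cv2
from bench import *
def und(cam,u,v):
    K=cam["camera_matrix"];x=(u-K[0][2])/K[0][0];y=(v-K[1][2])/K[1][1]
    rd=np.hypot(x,y);r=rd
    for _ in range(30): r=rd/(1+cam["k1"]*r*r)
    s=r/rd if rd>0 else 1
    return x*s,y*s
def ray(cam,u,v):
    R,_=cv2.Rodrigues(np.array(cam["rvec"],float));t=np.array(cam["tvec"],float).ravel()
    x,y=und(cam,u,v);d=R.T@np.array([x,y,1.]);return -R.T@t,d/np.linalg.norm(d)
def onz(cam,u,v,z):
    o,d=ray(cam,u,v);return o+d*(z-o[2])/d[2]
def tri(rs):
    A=0;b=0
    for o,d in rs:
        P=np.eye(3)-np.outer(d,d);A=A+P;b=b+P@o
    x=np.linalg.solve(A,b);return x,[round(float(np.linalg.norm((np.eye(3)-np.outer(d,d))@(x-o))*1000),1) for o,d in rs]
def proj(cam,p):
    R,_=cv2.Rodrigues(np.array(cam["rvec"],float));c=R@np.array(p,float)+np.array(cam["tvec"],float).ravel()
    x,y=c[0]/c[2],c[1]/c[2];f=1+cam["k1"]*(x*x+y*y);K=cam["camera_matrix"]
    return K[0][0]*x*f+K[0][2],K[1][1]*y*f+K[1][2]
def pix(d): return d["centre"][1]*560,d["centre"][0]*420
E
python3 - <<'E'
from h import *
print(get_obs())
cs={n:camera(n) for n in("scene","side","wrist")}
for n,c in cs.items():
    cv2.imwrite(f"pics/a_{n}.png",c["img"]);print(n,(-cv2.Rodrigues(np.array(c["rvec"],float))[0].T@np.array(c["tvec"],float).ravel()).round(3))
for t in["pot_center","pot_rim","lid_knob","tray","basket","mat","reagent","washbottle","slidebox","specimenjar","timer"]:
    rs=[]
    for n,c in cs.items():
        r=pinpoint(c,t)
        if r: 
            print(t,n,[(round(x["conf"],2),np.round(pix(x)).tolist()) for x in r[:3]],onz(c,*pix(r[0]),0).round(3))
            if n!="wrist" and r[0]["conf"]>.4: rs.append(ray(c,*pix(r[0])))
    if len(rs)>1: print("   ",t,tri(rs))
E
```

```text
total 12
drwxr-xr-x  3 agent agent 4096 Dec  7 06:27 .
drwxr-xr-x 23 root  root  4096 Dec  7 06:27 ..
drwxr-xr-x  2 agent agent 4096 Dec  7 06:27 pics
{'time_s': 0.0, 'q': array([-2.06269430e-01,  1.81504421e-01,  1.60803899e+00,  1.42635453e-05,
        1.35379345e+00, -2.06325300e-01]), 'dq': array([ 6.91628108e-04, -4.88814119e-05,  7.39960789e-04,  7.51952170e-06,
       -1.41856524e-04, -8.94955412e-05]), 'joint_efforts': array([ 3.41415571e-04, -4.44869328e+01, -3.51340663e+01, -2.51131587e-04,
        9.11703974e-03,  3.43231875e-05]), 'eef_pos': array([5.74461603e-01, 1.52079102e-04, 2.44389751e-01]), 'eef_rot': array([-7.33721880e-04,  7.07087849e-01,  7.07125175e-01, -4.71449370e-04]), 'wrist_force': array([ 0.17072626,  0.00567125, -0.89811351]), 'torque': array([ 0.00104636,  0.02088873, -0.01903472]), 'opening': 1.002043646335135}
scene [1.438 0.656 0.89 ]
side [ 0.274 -0.793  0.648]
wrist [0.574 0.066 0.372]
pot_center scene [(0.81, [385.0, 246.0])] [0.445 0.291 0.   ]
pot_center side [(0.65, [226.0, 170.0])] [0.515 0.401 0.   ]
    pot_center (array([0.49746457, 0.3107
[... 1651 characters left out ...]
 0.73  -0.012  0.   ]
slidebox wrist [(0.89, [398.0, 208.0])] [ 0.726 -0.023  0.   ]
    slidebox (array([ 0.7295553 , -0.01884761,  0.00363406]), [3.0, 3.0])
specimenjar scene [(0.55, [339.0, 312.0])] [0.705 0.314 0.   ]
specimenjar side [(0.56, [295.0, 172.0]), (0.17, [219.0, 177.0])] [0.699 0.322 0.   ]
specimenjar wrist [(0.72, [214.0, 198.0])] [ 0.494 -0.011  0.   ]
    specimenjar (array([7.00308181e-01, 3.15722759e-01, 6.29905029e-04]), [4.4, 4.4])
timer scene [(0.73, [246.0, 286.0])] [0.77  0.103 0.   ]
timer side [(0.86, [347.0, 208.0])] [0.753 0.099 0.   ]
timer wrist [(0.72, [434.0, 102.0])] [0.756 0.104 0.   ]
    timer (array([ 0.76022393,  0.10203744, -0.0057833 ]), [5.4, 5.4])
```

View pics/a_scene.png

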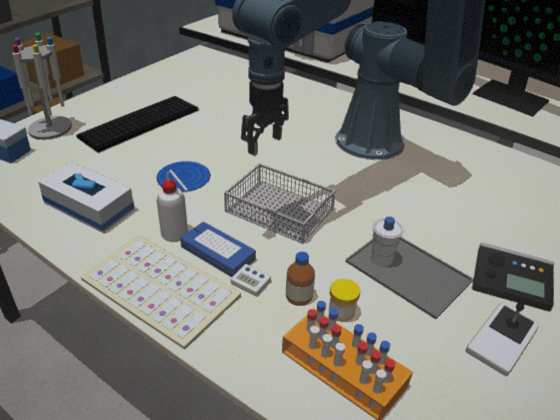

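View pics/a_side.png

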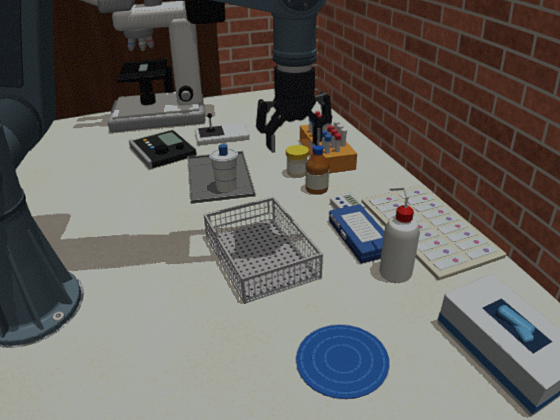

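View pics/a_wrist.png

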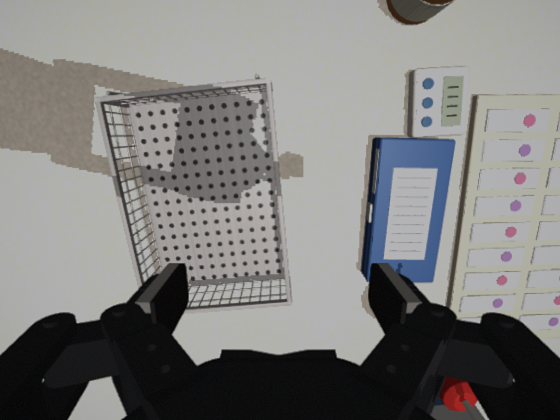

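Run:
```python
from h import *
c=camera("wrist")
for p in [(98,99),(270,80),(290,303)]: print(onz(c,*p,.065).round(4))
cs=[camera("scene"),camera("side")]
# knob via mask centroid etc
for t in["lid_knob","pot_rim","pot_center"]:
  for n,c in zip("ab",cs):
    m=trace(c,t)
    if m:
      ys,xs=np.nonzero(m[0]["mask"]);print(t,n,round(m[0]["conf"],2),xs.min(),xs.max(),ys.min(),ys.max(),np.round(pix(pinpoint(c,t)[0]),1), proj(c,(.492,.303,.115)))
sc=cs[0]["img"][200:310,340:480];cv2.imwrite("pics/b1.png",cv2.resize(sc,None,fx=5,fy=5,interpolation=cv2.INTER_CUBIC))
sc=cs[1]["img"][135:205,180:260];cv2.imwrite("pics/b2.png",cv2.resize(sc,None,fx=7,fy=7,interpolation=cv2.INTER_CUBIC))
```

```text
[0.4004 0.1002 0.065 ]
[0.5669 0.1158 0.065 ]
[ 0.5883 -0.1198  0.065 ]
lid_knob a 0.64 372 403 215 237 [388.9 221.2] (np.float64(388.0007013728626), np.float64(222.11138125594175))
lid_knob b 0.73 210 237 143 161 [224.2 146. ] (np.float64(223.0080049517698), np.float64(149.35802452132936))
pot_rim a 0.73 370 399 234 265 [385.6 227. ] (np.float64(388.0007013728626), np.float64(222.11138125594175))
pot_rim b 0.76 213 236 159 191 [222.6 155.8] (np.float64(223.0080049517698), np.float64(149.35802452132936))
pot_center a 0.75 286 314 252 305 [385.7 247.4] (np.float64(388.0007013728626), np.float64(222.11138125594175))
pot_center b 0.74 204 322 197 302 [223.5 171.6] (np.float64(223.0080049517698), np.float64(149.35802452132936))
```

View pics/b1.png

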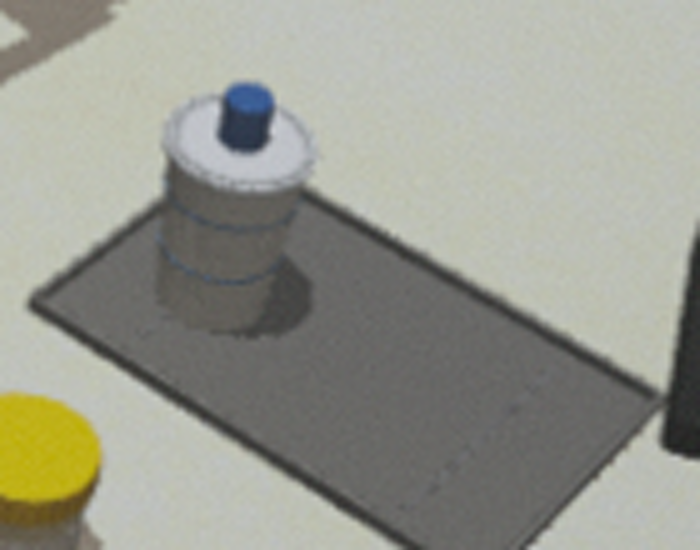

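View pics/b2.png

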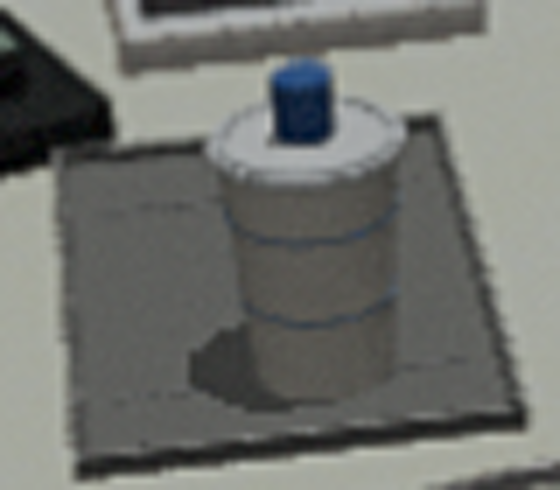

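Call:
servo_tool:
  plan:
    - [[-0.014,0.042,0.003,0,1],[-0.014,0.042,0.003,0,1],[-0.014,0.042,0.003,0,1],[-0.014,0.042,0.003,0,1],[-0.014,0.042,0.003,0,1],[-0.013,0.042,0,0,1]]

```text
time_s: 3.15
eef_pos: [0.4914, 0.2537, 0.261]
eef_rot: [0.0, 0.707, 0.707, 0.001]
wrist_force: [0.4, 0.6, 0.6]
opening: 0.999
```

```bash
cat > look.py <<'E'
import sys
from h import *
tag=sys.argv[1];o=get_obs()
print({k:np.round(o[k],4).tolist() for k in("time_s","eef_pos","eef_rot","wrist_force","torque","opening")})
for n in sys.argv[2:]:
    c=camera(n);cv2.imwrite(f"pics/{tag}_{n}.png",c["img"])
E
python3 - <<'E'
from h import *
c=camera("wrist");cv2.imwrite("pics/c_w.png",c["img"]);print(get_obs()["eef_pos"],get_obs()["eef_rot"])
print(proj(c,(.492,.303,.128)))
for t,z in (("lid_knob",.115),("pot_rim",.098)):
    for r in pinpoint(c,t): print(t,r["conf"],pix(r),onz(c,*pix(r),z))
E
```

```text
[0.48887791 0.25931092 0.26086885] [-0.00167154  0.70574721  0.70846045  0.00137083]
(np.float64(278.99142578066045), np.float64(154.78554161940878))
lid_knob 0.91 (280.28, 150.402) [0.49318141 0.30598025 0.115     ]
```

View pics/c_w.png

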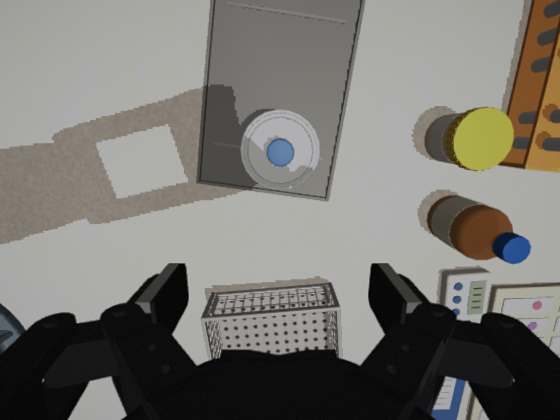

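Call:
servo_tool:
  plan:
    - [[0,0.026,0,0,1],[0,0.026,-0.02,0,1],[0,0,-0.03,0,1],[0,0,-0.03,0,1],[0,0,0,0,1],[0,0,0,0,1]]

```text
time_s: 3.9
eef_pos: [0.4924, 0.303, 0.1804]
eef_rot: [-0.0, 0.708, 0.707, -0.001]
wrist_force: [0.2, 0.6, 0.4]
opening: 0.999
```

Run:
```python
from h import *
c=camera("wrist");cv2.imwrite("pics/d_w.png",c["img"]);print(get_obs()["eef_pos"],get_obs()["eef_rot"])
print(proj(c,(.492,.303,.128)),proj(c,(.4925,.3045,.098)))
```

```text
[0.49319743 0.30346419 0.18165616] [4.00332276e-04 7.07513752e-01 7.06699154e-01 6.60556601e-04]
(np.float64(278.0568533197844), np.float64(242.89078860509215)) (np.float64(278.8151289474761), np.float64(226.5732923427609))
```

View pics/d_w.png

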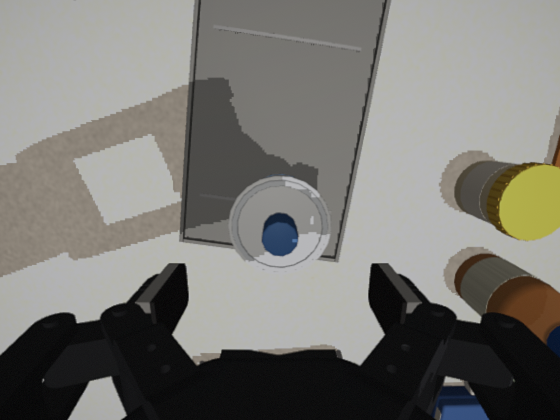

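Call:
servo_tool:
  plan:
    - [[0,0.0025,-0.02,0,1],[0,0,-0.02,0,1],[0,0,-0.02,0,1],[0,0,0,0,-1],[0,0,0,0,-1],[0,0,0,0,-1],[0,0,0,0,-1],[0,0,0,0,-1]]

```text
time_s: 4.75
eef_pos: [0.4932, 0.3069, 0.1221]
eef_rot: [0.001, 0.707, 0.707, 0.001]
wrist_force: [-0.3, -0.4, 5.6]
opening: 0.259
```

Call:
servo_tool:
  plan:
    - [[0,0,0,0,-1],[0,0,0,0,-1],[0,0,0.01,0,-1],[0,0,0.02,0,-1],[0,0,0.03,0,-1],[0,0,0.02,0,-1],[0,0,0,0,-1]]

```text
time_s: 5.45
eef_pos: [0.4939, 0.3074, 0.2045]
eef_rot: [0.001, 0.707, 0.707, 0.003]
wrist_force: [-0.1, 0.1, -0.2]
opening: 0.256
```

```bash
python3 look.py e scene wrist
```

```text
{'time_s': 5.45, 'eef_pos': [0.4939, 0.3074, 0.2045], 'eef_rot': [0.0014, 0.707, 0.7072, 0.0031], 'wrist_force': [-0.1371, 0.147, -0.1543], 'torque': [0.0218, -0.0328, -0.0437], 'opening': 0.2561}
```

View pics/e_scene.png

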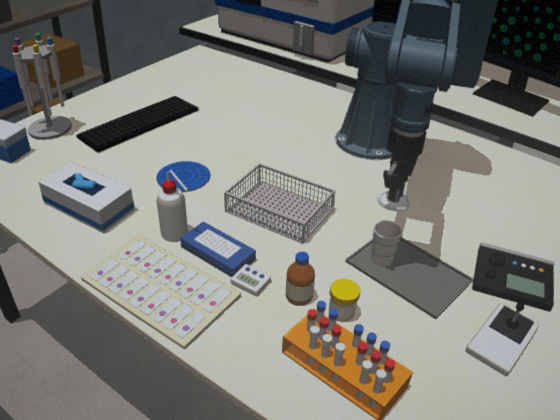

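View pics/e_wrist.png

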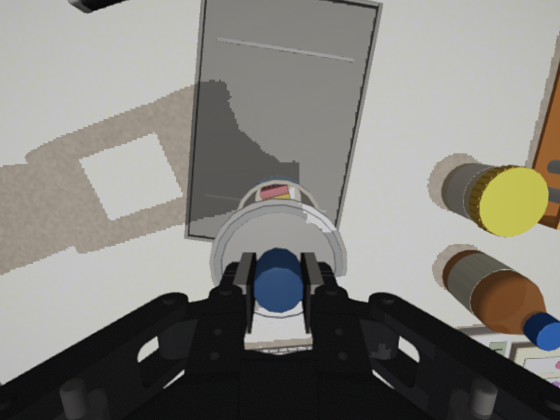

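Call:
servo_tool:
  plan:
    - [[0,0.02,0,0,-1],[0.001,0.035,0,0,-1],[0.001,0.035,0,0,-1],[0,0.03,-0.01,0,-1],[0,0.013,-0.03,0,-1],[0,0,-0.04,0,-1],[0,0,-0.02,0,-1],[0,0,0,0,-1]]

```text
time_s: 6.35
eef_pos: [0.4901, 0.4373, 0.0938]
eef_rot: [-0.001, 0.707, 0.707, -0.006]
wrist_force: [-0.4, -1.4, -0.8]
opening: 0.259
```

Call:
servo_tool:
  plan:
    - [[0,0,0,0,-1],[0,0,-0.02,0,-1],[0,0,-0.02,0,-1],[0,0,-0.015,0,-1],[0,0,-0.005,0,-1],[0,0,0,0,-1],[0,0,0,0,-1]]

```text
time_s: 7.05
eef_pos: [0.4948, 0.4399, 0.0414]
eef_rot: [0.0, 0.707, 0.707, 0.001]
wrist_force: [-0.1, -0.5, 0.1]
opening: 0.257
```

```bash
python3 look.py f scene wrist
```

```text
{'time_s': 7.05, 'eef_pos': [0.4948, 0.4399, 0.0414], 'eef_rot': [0.0002, 0.7071, 0.7071, 0.0008], 'wrist_force': [-0.1468, -0.5066, 0.1133], 'torque': [0.0146, 0.0205, 0.0181], 'opening': 0.2568}
```

View pics/f_scene.png

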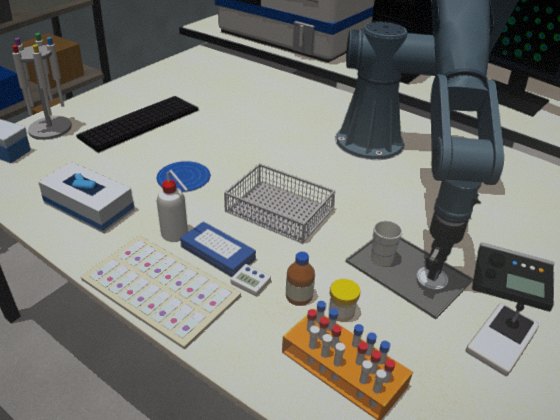

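View pics/f_wrist.png

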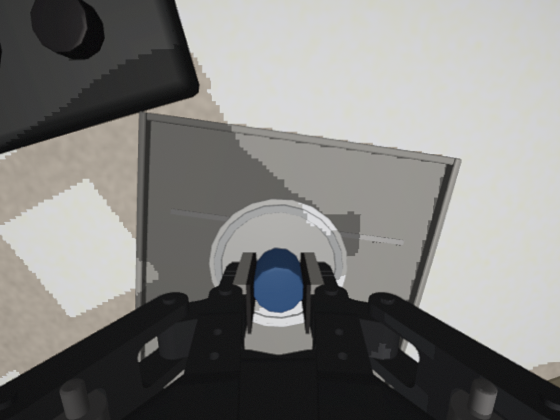

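Call:
servo_tool:
  plan:
    - [[0,0,-0.004,0,-1],[0,0,-0.003,0,-1],[0,0,-0.002,0,-1],[0,0,0,0,-1]]

```text
time_s: 7.55
eef_pos: [0.494, 0.4395, 0.032]
eef_rot: [-0.0, 0.707, 0.707, -0.0]
wrist_force: [-3.4, -2.0, 6.0]
opening: 0.252
```

Call:
servo_tool:
  plan:
    - [[0,0,-0.001,0,-1],[0,0,0,0,-0.3],[0,0,0,0,0.3],[0,0,0,0,1],[0,0,0,0,1],[0,0,0,0,1]]

```text
time_s: 8.15
eef_pos: [0.4939, 0.4394, 0.03]
eef_rot: [-0.0, 0.707, 0.707, -0.0]
wrist_force: [-0.0, -0.6, -1.2]
opening: 0.986
```

Call:
servo_tool:
  plan:
    - [[0,0,0.015,0,1],[0,0,0.03,0,1],[0,0,0.035,0,1],[0,0,0.035,0,1],[0,-0.03,0.03,0,1],[0,-0.03,0.01,0,1],[0,-0.04,0,0,1],[0,0,0,0,1]]

```text
time_s: 8.95
eef_pos: [0.4945, 0.3361, 0.1871]
eef_rot: [0.001, 0.708, 0.706, 0.0]
wrist_force: [0.6, -0.1, -0.0]
opening: 0.998
```

```bash
python3 look.py g wrist scene
python3 - <<'E'
from h import *
c=camera("wrist");cv2.imwrite("pics/g_wrist.png",c["img"])
print(get_obs()["eef_pos"],proj(c,(.4925,.3055,.098)),proj(c,(.4925,.3055,.008)))
E
```

```text
{'time_s': 8.95, 'eef_pos': [0.4945, 0.3361, 0.1871], 'eef_rot': [0.0008, 0.7081, 0.7061, 0.0002], 'wrist_force': [0.6476, -0.0529, -0.036], 'torque': [0.0214, -0.0444, 0.0237], 'opening': 0.9983}
[0.49436767 0.33969112 0.18635267] (np.float64(275.8812741377034), np.float64(267.56041635934014)) (np.float64(276.40057327051005), np.float64(231.64059956662453))
```

View pics/g_wrist.png

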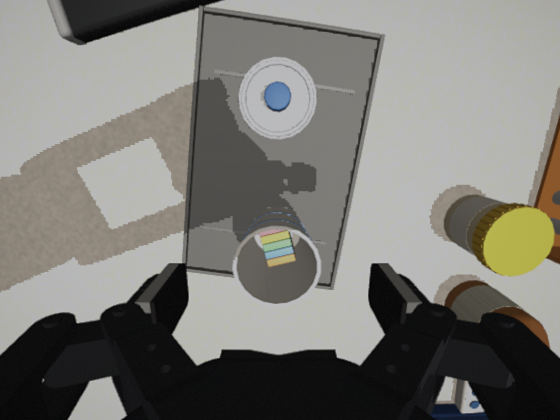

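View pics/g_scene.png

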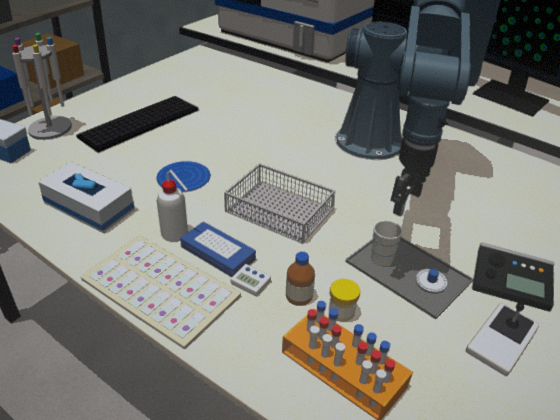

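Call:
servo_tool:
  plan:
    - [[-0.001,-0.0165,0,0.045,1],[0,-0.016,0,0.045,1],[0,0,-0.03,0,1],[0,0,-0.035,0,1],[0,0,-0.025,0,1],[0,0,-0.004,0,1],[0,0,0,0,1]]

```text
time_s: 9.8
eef_pos: [0.4926, 0.3077, 0.0908]
eef_rot: [-0.0, 0.674, 0.739, -0.001]
wrist_force: [-0.2, 0.0, 0.4]
opening: 1.002
```

```bash
cat > look2.py <<'E'
import sys
from h import *
tag=sys.argv[1];o=get_obs()
print({k:np.round(o[k],4).tolist() for k in("time_s","eef_pos","eef_rot","wrist_force","opening")})
e=o["eef_pos"]
def crop(n,w,h,p):
    c=camera(n);u,v=proj(c,p);u=int(np.clip(u,w//2,560-w//2));v=int(np.clip(v,h//2,420-h//2))
    return c["img"][v-h//2:v+h//2,u-w//2:u+w//2]
a=crop("side",130,120,e);b=crop("scene",130,120,e)
im=np.hstack([cv2.resize(x,(400,369),interpolation=cv2.INTER_CUBIC) for x in(a,b)])
cv2.imwrite(f"pics/{tag}.png",im)
if len(sys.argv)>2: cv2.imwrite(f"pics/{tag}_w.png",camera("wrist")["img"])
E
python3 look2.py h w
```

```text
{'time_s': 9.8, 'eef_pos': [0.4926, 0.3077, 0.0908], 'eef_rot': [-0.0004, 0.6742, 0.7385, -0.0007], 'wrist_force': [-0.2162, 0.0153, 0.3993], 'opening': 1.0025}
```

View pics/h.png

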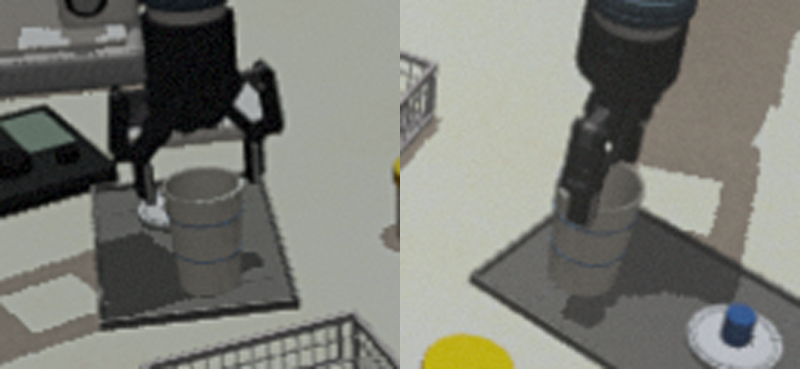

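View pics/h_w.png

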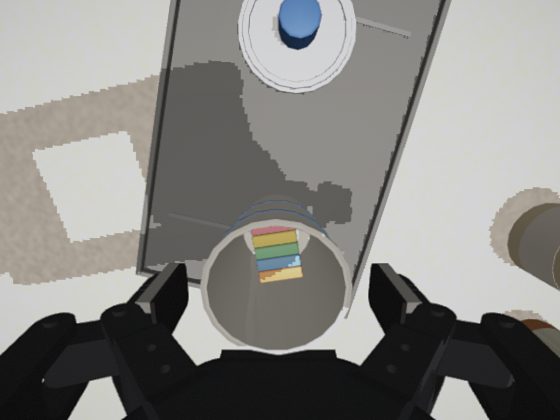

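Call:
servo_tool:
  plan:
    - [[0,0,0,0,0.4],[0,0,0,0,0],[0,0,0,0,-1],[0,0,0,0,-1],[0,0,0,0,-1],[0,0,0,0,-1]]

```text
time_s: 10.55
eef_pos: [0.4941, 0.3076, 0.0939]
eef_rot: [0.001, 0.675, 0.738, 0.001]
wrist_force: [-2.9, -1.3, 9.6]
opening: 0.761
```

```bash
python3 look2.py i w
```

```text
{'time_s': 10.55, 'eef_pos': [0.4941, 0.3076, 0.0939], 'eef_rot': [0.0006, 0.6746, 0.7382, 0.0014], 'wrist_force': [-2.9059, -1.2614, 9.6049], 'opening': 0.7612}
```

View pics/i.png

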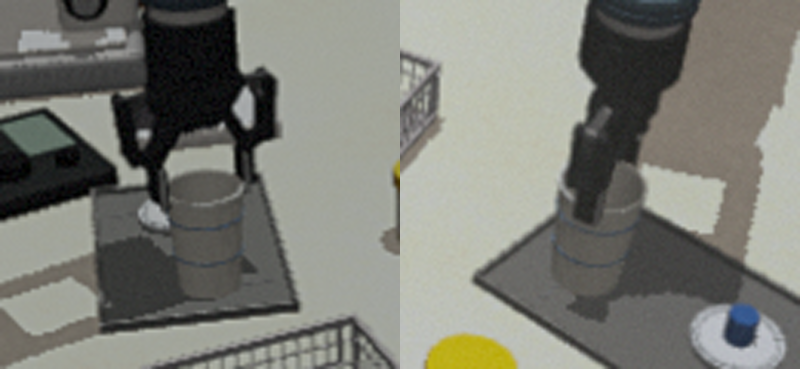

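View pics/i_w.png

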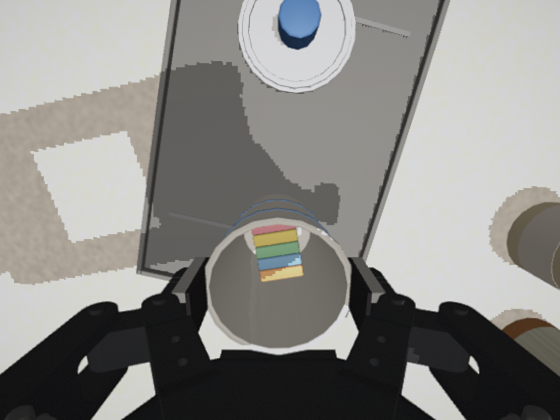

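Call:
servo_tool:
  plan:
    - [[0,0,0.01,0,-1],[0,0,0.025,0,-1],[0,0,0.03,0,-1],[0,0,0.02,0,-1],[0,0,0,0,-1],[0,0,0,0,-1]]

```text
time_s: 11.3
eef_pos: [0.4929, 0.307, 0.1764]
eef_rot: [0.0, 0.675, 0.738, 0.0]
wrist_force: [0.3, -0.4, -1.1]
opening: 0.76
```

```bash
python3 look2.py j w
```

```text
{'time_s': 11.3, 'eef_pos': [0.4929, 0.307, 0.1764], 'eef_rot': [0.0001, 0.6746, 0.7382, 0.0003], 'wrist_force': [0.2844, -0.3936, -1.1324], 'opening': 0.7599}
```

View pics/j.png

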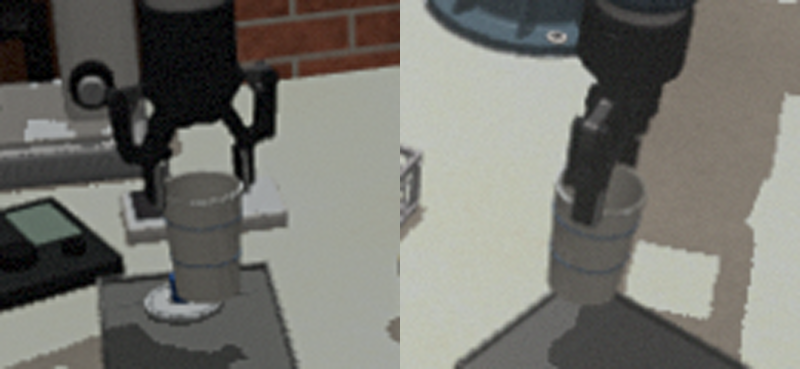

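View pics/j_w.png

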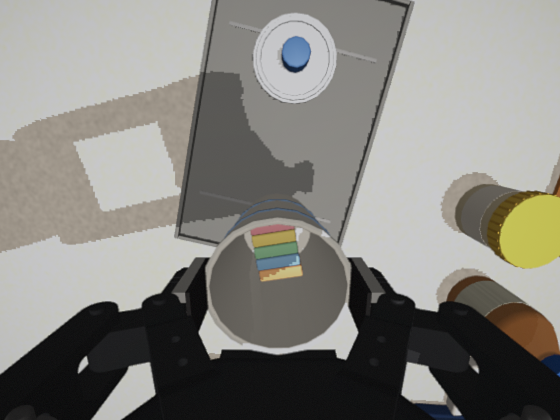

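Call:
servo_tool:
  plan:
    - [[-0.002,-0.015,0,0,-1],[-0.003,-0.025,0,0,-1],[-0.003,-0.03,-0.005,0,-1],[-0.003,-0.03,-0.015,0,-1],[-0.003,-0.027,-0.02,0,-1],[-0.003,-0.018,-0.015,0,-1],[-0.001,-0.007,-0.005,0,-1],[0,0,0,0,-1]]

```text
time_s: 12.25
eef_pos: [0.474, 0.1539, 0.1153]
eef_rot: [-0.001, 0.675, 0.738, -0.001]
wrist_force: [-0.6, 1.1, -1.4]
opening: 0.759
```

Call:
servo_tool:
  plan:
    - [[0,0,0,0,-1],[0,0,0,0,-1]]

```text
time_s: 12.45
eef_pos: [0.4758, 0.1558, 0.1172]
eef_rot: [0.001, 0.674, 0.739, 0.001]
wrist_force: [0.3, -0.0, -1.8]
opening: 0.762
```

```bash
python3 look2.py k w
```

```text
{'time_s': 12.45, 'eef_pos': [0.4758, 0.1558, 0.1172], 'eef_rot': [0.0005, 0.6743, 0.7385, 0.0007], 'wrist_force': [0.3185, -0.0194, -1.7615], 'opening': 0.762}
```

View pics/k.png

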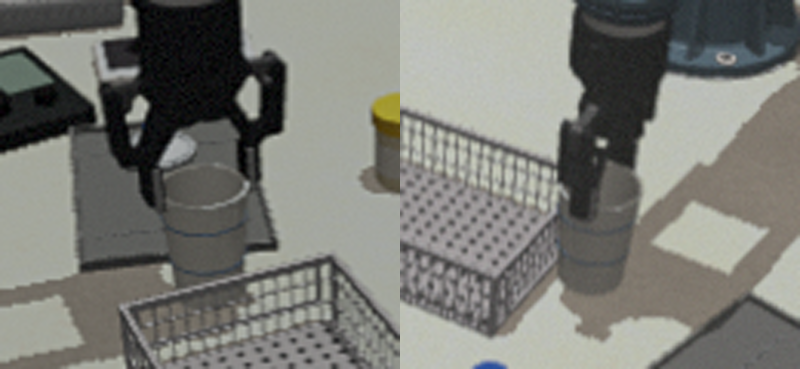

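View pics/k_w.png

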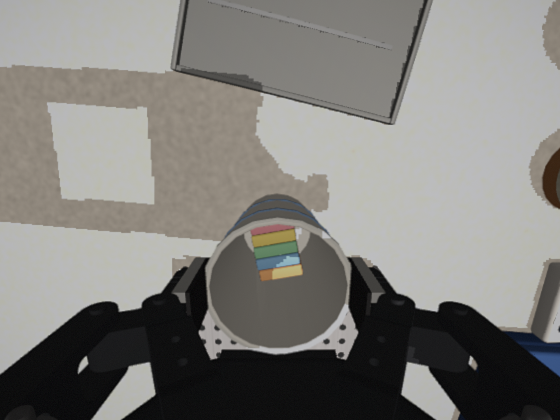

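Call:
servo_tool:
  plan:
    - [[0.001,-0.008,0,0,-1],[0.001,-0.008,0.002,0,-1],[0.001,-0.01,0.004,0,-1],[0.001,-0.011,0.004,0,-1],[0,0,0,0,-1]]

```text
time_s: 13.1
eef_pos: [0.4798, 0.1176, 0.1275]
eef_rot: [0.0, 0.675, 0.738, 0.001]
wrist_force: [-2.2, 5.5, 6.4]
opening: 0.752
```

```bash
python3 look2.py l w
```

```text
{'time_s': 13.1, 'eef_pos': [0.4798, 0.1176, 0.1275], 'eef_rot': [0.0, 0.6752, 0.7376, 0.0011], 'wrist_force': [-2.1726, 5.5481, 6.3873], 'opening': 0.7521}
```

View pics/l.png

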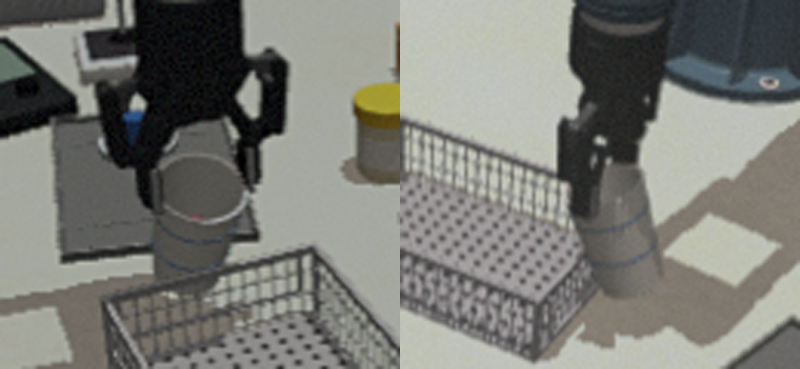

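View pics/l_w.png

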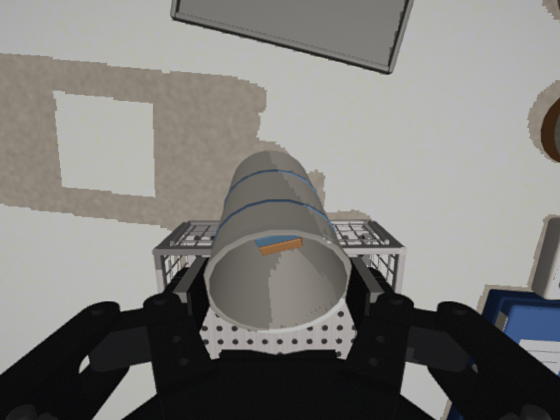

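Call:
servo_tool:
  plan:
    - [[0.001,-0.013,0.001,0,-1],[0.001,-0.013,0.001,0,-1],[0.001,-0.013,-0.003,0,-1],[0.001,-0.012,-0.005,0,-1],[0,0,0,0,-1]]

```text
time_s: 13.75
eef_pos: [0.4835, 0.0665, 0.1206]
eef_rot: [0.0, 0.675, 0.738, 0.0]
wrist_force: [-0.6, 4.6, 7.1]
opening: 0.748
```

```bash
python3 look2.py m w
```

```text
{'time_s': 13.75, 'eef_pos': [0.4835, 0.0665, 0.1206], 'eef_rot': [0.0001, 0.675, 0.7378, 0.0005], 'wrist_force': [-0.612, 4.5609, 7.0991], 'opening': 0.7482}
```

View pics/m.png

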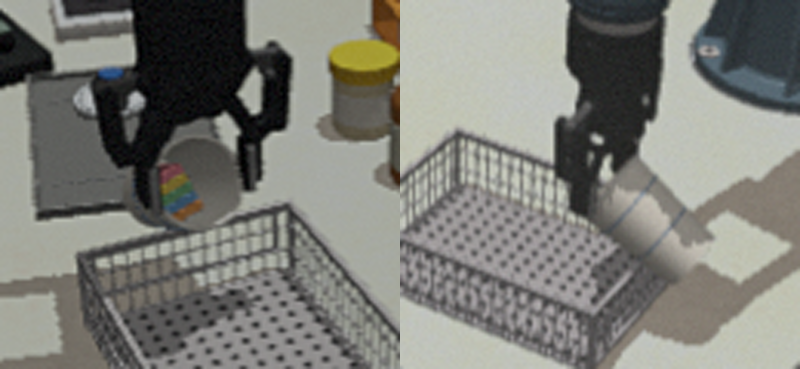

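View pics/m_w.png

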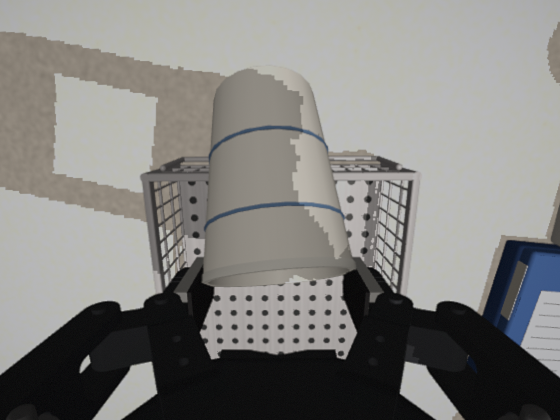

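Call:
servo_tool:
  plan:
    - [[0.001,-0.009,-0.005,0,-1],[0.001,-0.009,-0.007,0,-1],[0,-0.007,-0.008,0,-1],[0.001,-0.006,-0.009,0,-1],[0,-0.004,-0.007,0,-1],[0,0,0,0,-1]]

```text
time_s: 14.5
eef_pos: [0.4851, 0.0313, 0.083]
eef_rot: [-0.001, 0.675, 0.738, -0.001]
wrist_force: [0.9, -0.2, 0.2]
opening: 0.335
```

```bash
python3 look2.py n w
```

```text
{'time_s': 14.5, 'eef_pos': [0.4851, 0.0313, 0.083], 'eef_rot': [-0.0007, 0.6747, 0.7381, -0.0011], 'wrist_force': [0.8963, -0.1827, 0.1646], 'opening': 0.3352}
```

View pics/n.png

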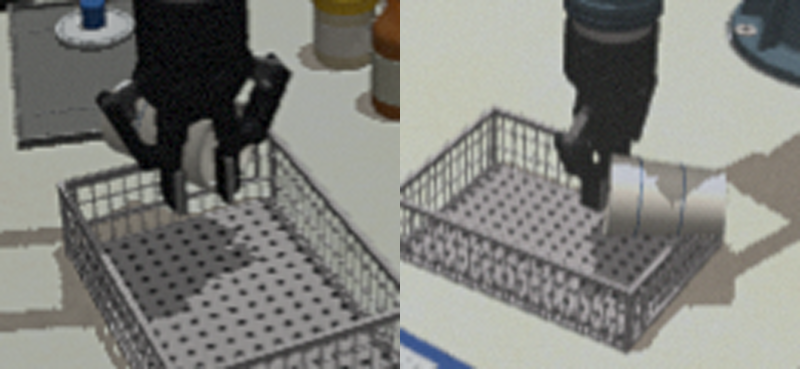

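View pics/n_w.png

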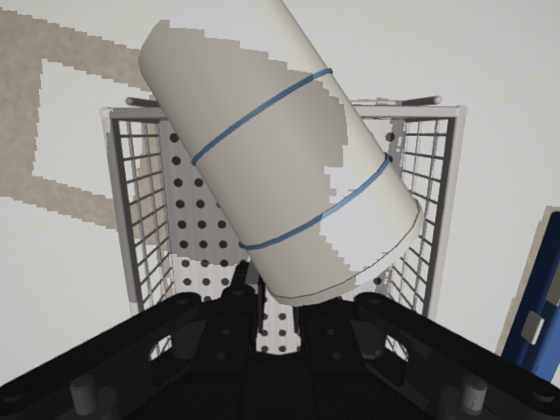

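Call:
servo_tool:
  plan:
    - [[0,-0.005,0,0,-0.3],[0,0,0,0,-0.3]]

```text
time_s: 14.85
eef_pos: [0.4859, 0.0268, 0.0844]
eef_rot: [-0.0, 0.675, 0.738, -0.0]
wrist_force: [0.9, 0.1, -0.2]
opening: 0.351
```

```bash
python3 look2.py o w
```

```text
{'time_s': 14.85, 'eef_pos': [0.4859, 0.0268, 0.0844], 'eef_rot': [-0.0, 0.6745, 0.7382, -0.0001], 'wrist_force': [0.9101, 0.0824, -0.2499], 'opening': 0.3512}
```

View pics/o.png

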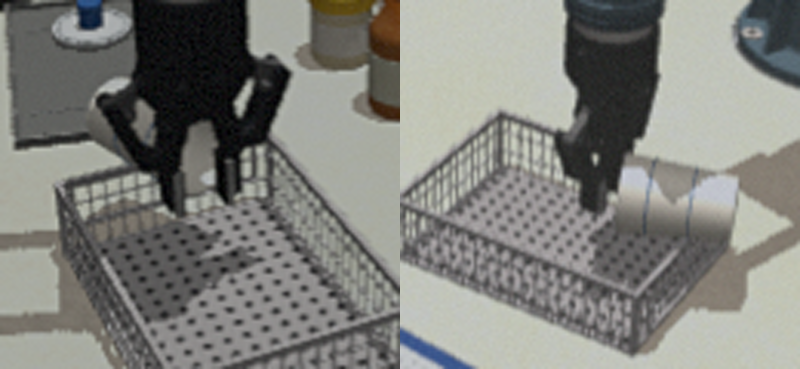

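View pics/o_w.png

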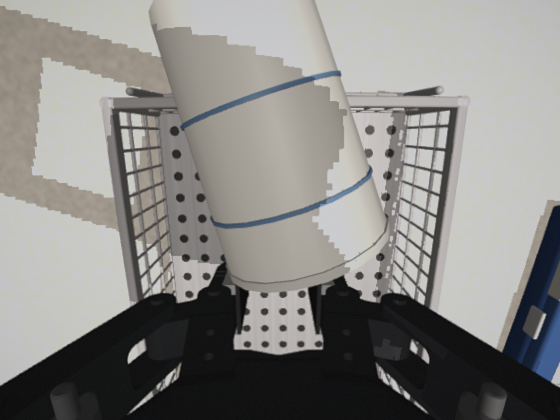

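```bash
python3 - <<'E'
from h import *
cs={n:camera(n) for n in("wrist","scene","side")}
for n,c in cs.items(): cv2.imwrite(f"pics/p_{n}.png",c["img"])
c=cs["wrist"]
for p in [(388,222),(232,280),(152,10),(318,5)]: print(p,onz(c,*p,.098).round(4))
for p in [(105,103),(468,103)]: print(p,onz(c,*p,.065).round(4))
E
python3 -c "
import cv2
a=cv2.imread('pics/p_side.png')[150:300,180:340];b=cv2.imread('pics/p_scene.png')[130:280,220:380]
import numpy as np
cv2.imwrite('pics/p.png',cv2.resize(np.hstack([a,b]),None,fx=2.5,fy=2.5,interpolation=2))"
```

```text
(388, 222) [0.5255 0.0638 0.098 ]
(232, 280) [0.4658 0.0333 0.098 ]
(152, 10) [0.4338 0.1296 0.098 ]
(318, 5) [0.489  0.1357 0.098 ]
(105, 103) [0.3985 0.1001 0.065 ]
(468, 103) [0.5658 0.1153 0.065 ]
```

View pics/p.png

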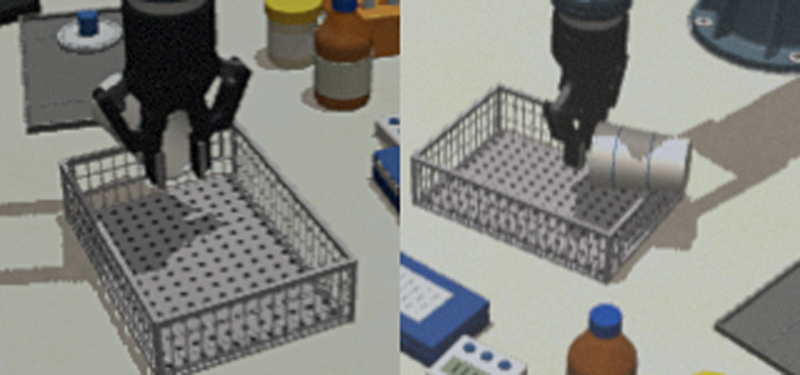

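View pics/p_wrist.png

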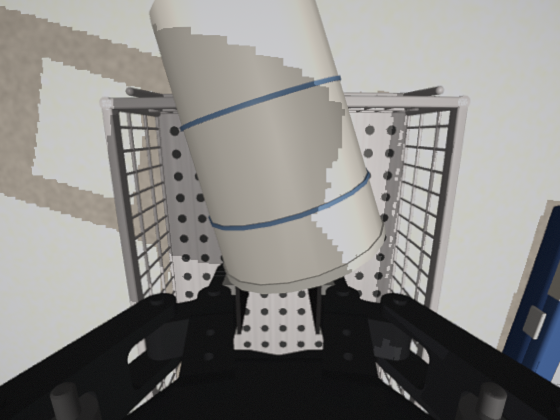

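Call:
servo_tool:
  plan:
    - [[0,-0.014,0.01,0,-0.3],[0,0,0.045,0,-0.3],[0,0.015,0.02,0.14,1],[0,0.03,0,0.14,1],[0,0.01,0,0,1],[0,0,0,0,1]]

```text
time_s: 15.75
eef_pos: [0.4858, 0.0684, 0.1595]
eef_rot: [0.0, 0.565, 0.825, -0.0]
wrist_force: [-0.2, -0.2, -0.4]
opening: 0.993
```

```bash
python3 look2.py q w
python3 - <<'E'
from h import *
c=camera("wrist")
for p in [(.4955,.0485,.098),(.481,.0857,.098)]: print(proj(c,p))
E
```

```text
{'time_s': 15.75, 'eef_pos': [0.4858, 0.0684, 0.1595], 'eef_rot': [0.0001, 0.5653, 0.8249, -0.0001], 'wrist_force': [-0.2198, -0.2136, -0.3849], 'opening': 0.9928}
(np.float64(282.3421883653706), np.float64(268.0725122039393))
(np.float64(282.38576080003395), np.float64(210.63893565990318))
```

View pics/q.png

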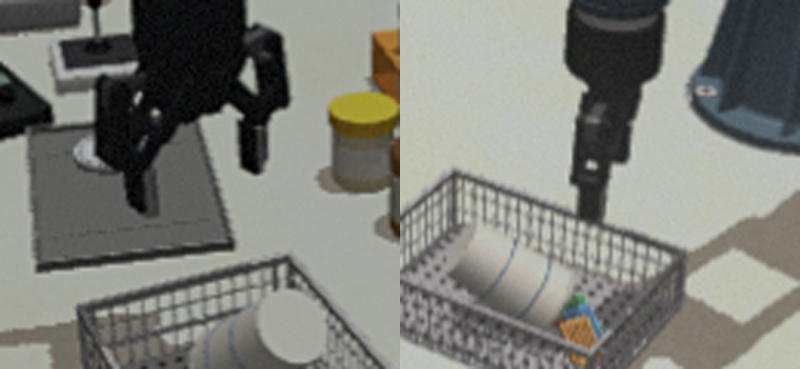

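View pics/q_w.png

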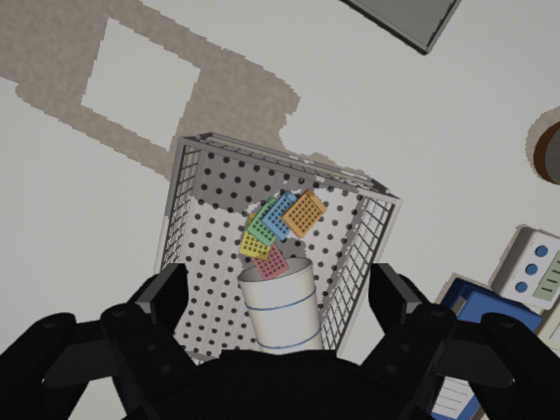

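Run:
```python
from h import *
c=camera("wrist")
a=camera("scene")["img"][140:260,200:360];b=camera("side")["img"][190:310,190:350]
cv2.imwrite("pics/r.png",cv2.resize(np.vstack([a,b]),None,fx=2.5,fy=2.5,interpolation=2))
for r in (trace(c,"pot_center")[:1]):
    m=r["mask"];ys,xs=np.nonzero(m);print(r["conf"],xs.min(),xs.max(),ys.min(),ys.max())
for p in [(240,275),(311,263),(254,348),(322,348)]: print(p,onz(c,*p,.036).round(4))
cv2.imwrite("pics/r_w.png",c["img"])
```

```text
(240, 275) [0.4735 0.0019 0.036 ]
(311, 263) [0.5287 0.0358 0.036 ]
(254, 348) [ 0.5118 -0.0671  0.036 ]
(322, 348) [ 0.5737 -0.0432  0.036 ]
```

View pics/r.png

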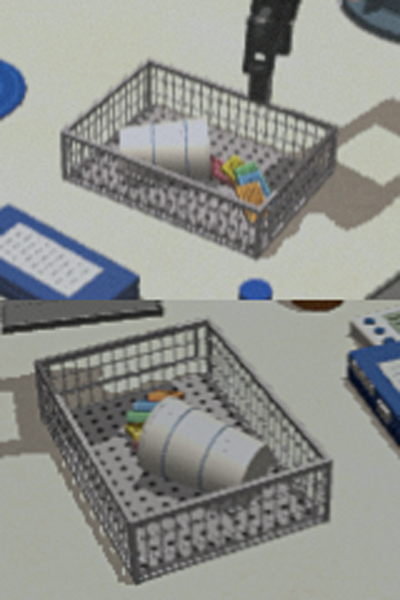

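View pics/r_w.png

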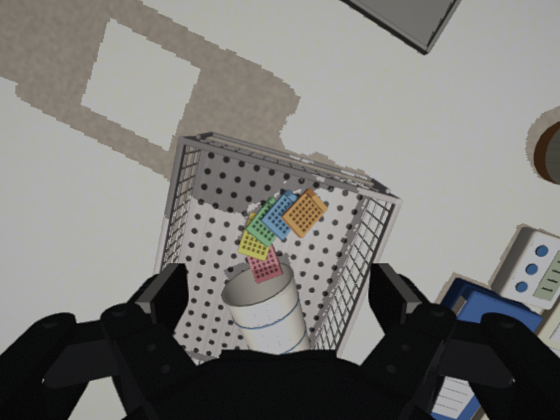

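Call:
servo_tool:
  plan:
    - [[0,-0.03,0.02,0,1],[0.005,-0.035,0.02,0,1],[0.01,-0.04,0.02,0,1],[0.01,-0.035,0.02,0,1],[0.005,-0.015,0.01,0,1],[0,0,0,0,1],[0,0,0,0,1]]

```text
time_s: 16.85
eef_pos: [0.5154, -0.0865, 0.2484]
eef_rot: [-0.001, 0.565, 0.825, 0.0]
wrist_force: [0.9, 0.7, 0.0]
opening: 0.999
```

Run:
```python
from h import *
c=camera("wrist")
a=camera("scene")["img"][140:260,200:360];b=camera("side")["img"][190:310,190:350]
cv2.imwrite("pics/s.png",cv2.resize(np.vstack([a,b]),None,fx=2.5,fy=2.5,interpolation=2))
cv2.imwrite("pics/s_w.png",c["img"]);print(get_obs()["eef_pos"])
```

```text
[ 0.51512521 -0.08546063  0.24800929]
```

View pics/s.png

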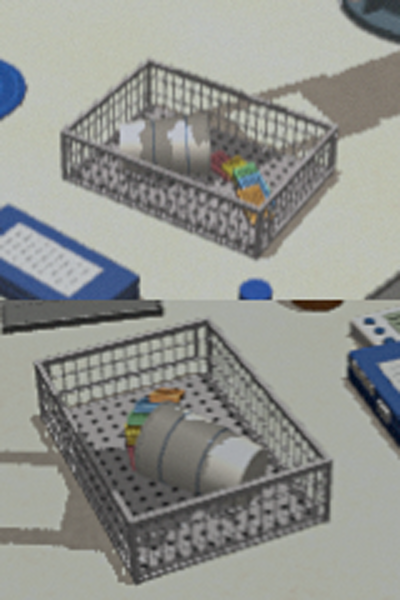

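View pics/s_w.png

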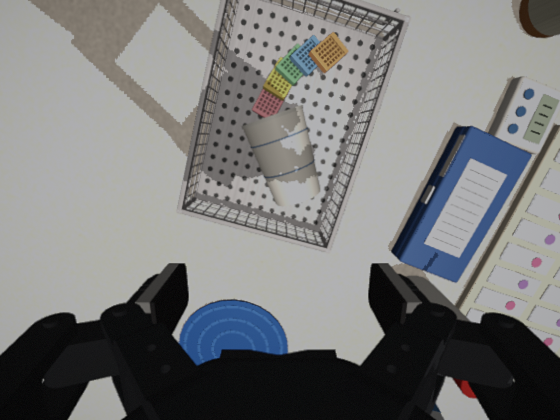

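Run:
```python
from h import *
c=camera("wrist")
for p,z in [((243,130),.037),((300,108),.037),((280,205),.030),((320,190),.030)]: print(p,onz(c,*p,z).round(4))
for t in ("pot_center","pot_rim"):
  for r in pinpoint(c,t)[:2]: print(t,r["conf"],pix(r),onz(c,*pix(r),.034))
im=c["img"][90:230,200:370];cv2.imwrite("pics/t.png",cv2.resize(im,None,fx=4.5,fy=4.2,interpolation=2))
```

```text
(243, 130) [ 0.4533 -0.0332  0.037 ]
(300, 108) [0.5019 0.0099 0.037 ]
(280, 205) [ 0.5212 -0.0972  0.03  ]
(320, 190) [ 0.5577 -0.0639  0.03  ]
pot_center 0.93 (284.312, 159.306) [ 0.50636298 -0.04620741  0.034     ]
pot_rim 0.95 (268.8, 118.986) [ 0.47503196 -0.01238131  0.034     ]
```

View pics/t.png

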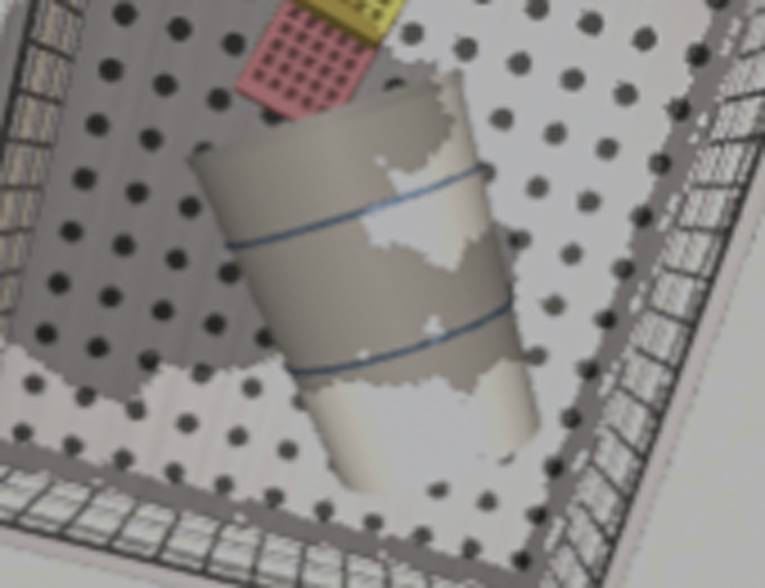

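Call:
servo_tool:
  plan:
    - [[-0.006,0.017,-0.03,0.12,1],[-0.007,0.018,-0.04,0.12,1],[-0.006,0.018,-0.04,0.122,1],[0,0,-0.02,0,1],[0,0,0,0,1],[0,0,0,0,1]]

```text
time_s: 17.75
eef_pos: [0.4973, -0.0338, 0.1197]
eef_rot: [0.0, 0.407, 0.913, -0.0]
wrist_force: [-0.0, 0.6, 0.8]
opening: 0.999
```

```bash
python3 look2.py u w
python3 - <<'E'
from h import *
c=camera("wrist")
for p in [(.4776,-.0117,.037),(.5395,-.0806,.03),(.4963,-.0325,.035)]: print(np.round(proj(c,p)))
E
```

```text
{'time_s': 17.75, 'eef_pos': [0.4973, -0.0338, 0.1197], 'eef_rot': [0.0, 0.4072, 0.9134, -0.0], 'wrist_force': [-0.0265, 0.6155, 0.7837], 'opening': 0.999}
[278. 186.]
[278. 298.]
[278. 223.]
```

View pics/u_w.png

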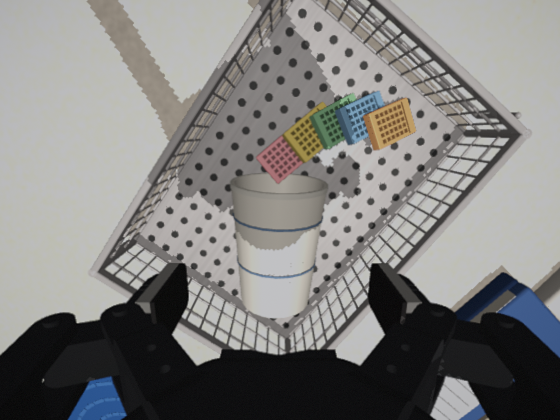

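View pics/u.png

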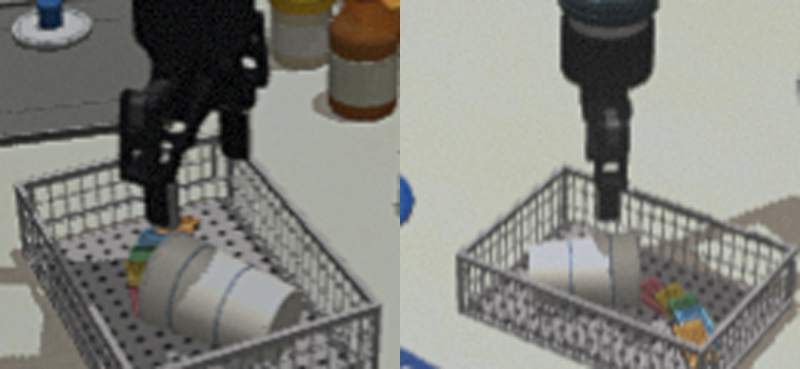

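Call:
servo_tool:
  plan:
    - [[0,0,-0.03,0,1],[0,0,-0.035,0,1],[0,0,-0.02,0,1],[0,0,-0.01,0,1],[0,0,0,0,1],[0,0,0,0,0.4],[0,0,0,0,-1],[0,0,0,0,-1]]

```text
time_s: 18.75
eef_pos: [0.4983, -0.0345, 0.0267]
eef_rot: [0.001, 0.407, 0.913, -0.0]
wrist_force: [-3.6, 0.1, 10.4]
opening: 0.741
```

Call:
servo_tool:
  plan:
    - [[0,0,0,0,-1],[0,0,0,0,-1],[0,0,0,0,-1]]

```text
time_s: 19.05
eef_pos: [0.4983, -0.0345, 0.0266]
eef_rot: [0.001, 0.407, 0.913, -0.0]
wrist_force: [-4.3, -0.6, 10.2]
opening: 0.737
```

```bash
python3 look2.py v w
```

```text
{'time_s': 19.05, 'eef_pos': [0.4983, -0.0345, 0.0266], 'eef_rot': [0.0014, 0.4071, 0.9134, -0.0001], 'wrist_force': [-4.3026, -0.5873, 10.1724], 'opening': 0.7366}
```

View pics/v_w.png

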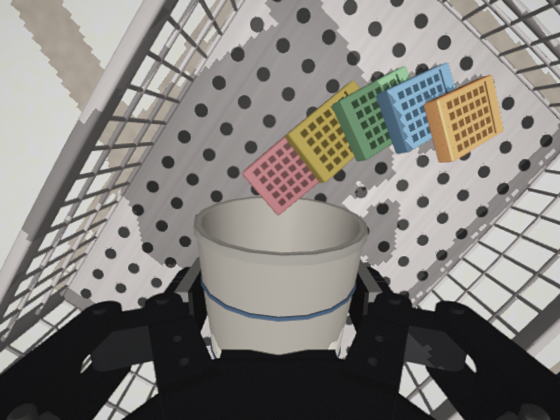

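View pics/v.png

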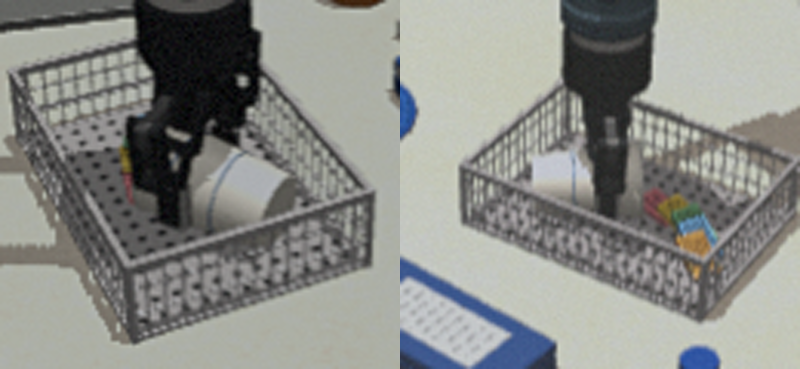

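Call:
servo_tool:
  plan:
    - [[0,0,0.01,0,-1],[0,0,0.02,0,-1],[0,0,0.03,0,-1],[0,0,0.035,0,-1],[0,0,0.035,0,-1],[0,0,0.03,0,-1],[0,0,0.01,0,-1],[0,0,0,0,-1]]

```text
time_s: 20.0
eef_pos: [0.4982, -0.0343, 0.1964]
eef_rot: [0.002, 0.407, 0.913, 0.0]
wrist_force: [-0.2, 0.5, -2.0]
opening: 0.735
```

```bash
python3 look2.py w w
```

```text
{'time_s': 20.0, 'eef_pos': [0.4982, -0.0343, 0.1964], 'eef_rot': [0.0023, 0.4072, 0.9134, 0.0003], 'wrist_force': [-0.2484, 0.5457, -2.0275], 'opening': 0.7352}
```

View pics/w_w.png

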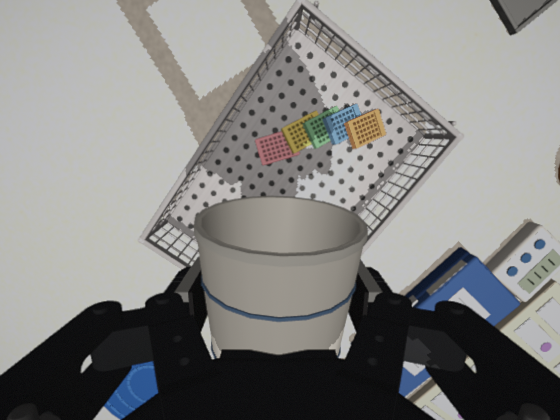

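View pics/w.png

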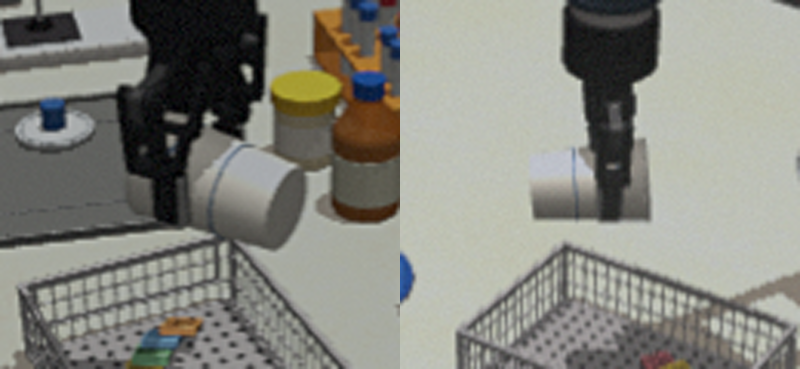

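Call:
servo_tool:
  plan:
    - [[-0.001,-0.004,-0.01,-0.12,-1],[-0.001,-0.004,-0.02,-0.13,-1],[-0.001,-0.004,-0.02,-0.13,-1],[-0.001,-0.004,-0.02,-0.13,-1],[0,-0.002,-0.025,-0.13,-1],[0,0,-0.015,0,-1],[0,0,-0.01,0,-1],[0,0,0,0,-1]]

```text
time_s: 20.95
eef_pos: [0.491, -0.0513, 0.0718]
eef_rot: [-0.002, 0.674, 0.739, -0.001]
wrist_force: [0.3, 0.1, -0.7]
opening: 0.739
```

```bash
python3 look2.py x w
```

```text
{'time_s': 20.95, 'eef_pos': [0.491, -0.0513, 0.0718], 'eef_rot': [-0.0025, 0.6737, 0.739, -0.001], 'wrist_force': [0.3079, 0.0861, -0.6579], 'opening': 0.7386}
```

View pics/x_w.png

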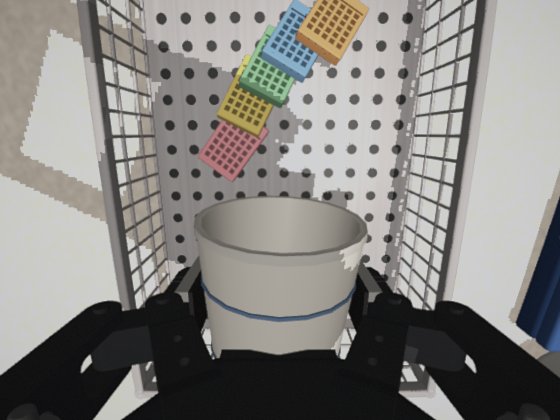

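View pics/x.png

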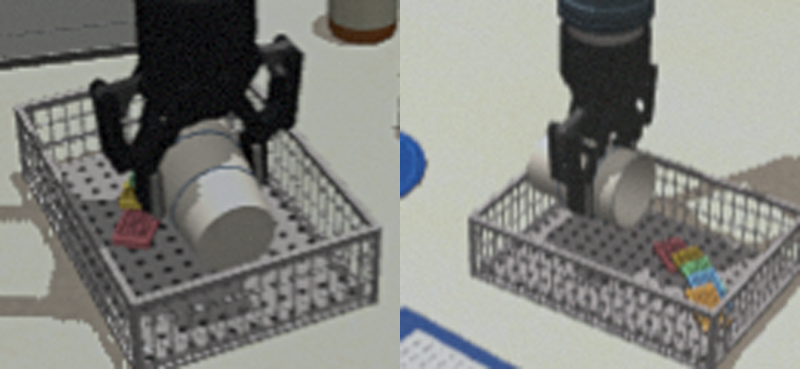

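Call:
servo_tool:
  plan:
    - [[0.001,-0.008,0,0,-1],[0.001,-0.007,0.002,0,-1],[0.001,-0.006,0.01,0,-1],[0,-0.006,0.009,0,-1],[0,0,0,0,-1]]

```text
time_s: 21.6
eef_pos: [0.4957, -0.0784, 0.0963]
eef_rot: [-0.001, 0.674, 0.739, 0.001]
wrist_force: [-1.5, 7.1, 0.7]
opening: 0.731
```

```bash
python3 look2.py y w
```

```text
{'time_s': 21.6, 'eef_pos': [0.4957, -0.0784, 0.0963], 'eef_rot': [-0.0011, 0.6742, 0.7386, 0.0007], 'wrist_force': [-1.5194, 7.0617, 0.6531], 'opening': 0.7313}
```

View pics/y_w.png

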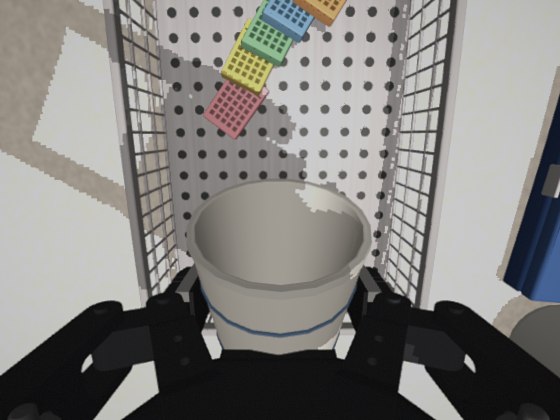

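View pics/y.png

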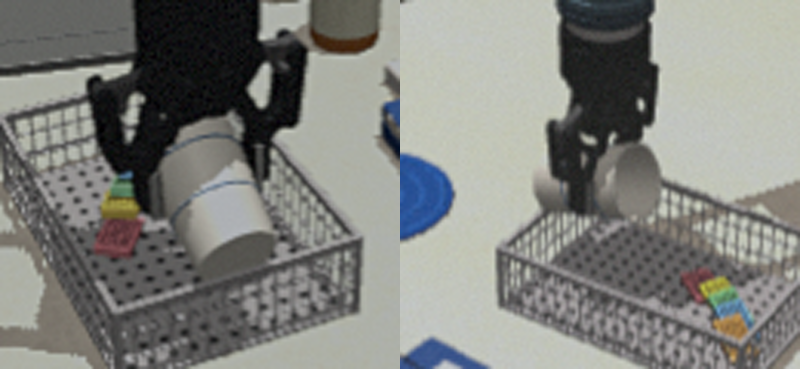

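Call:
servo_tool:
  plan:
    - [[0,-0.006,0.007,0,-1],[0.001,-0.007,0.006,0,-1],[0,-0.007,0.004,0,-1],[0.001,-0.007,0.003,0,-1],[0.001,-0.008,0.002,0,-1],[0,0,0,0,-1]]

```text
time_s: 22.35
eef_pos: [0.4993, -0.1143, 0.1186]
eef_rot: [-0.0, 0.674, 0.739, 0.001]
wrist_force: [-2.4, 4.8, 5.4]
opening: 0.721
```

```bash
python3 look2.py z w
```

```text
{'time_s': 22.35, 'eef_pos': [0.4993, -0.1143, 0.1186], 'eef_rot': [-0.0001, 0.6742, 0.7386, 0.0007], 'wrist_force': [-2.3581, 4.837, 5.3947], 'opening': 0.7212}
```

View pics/z_w.png

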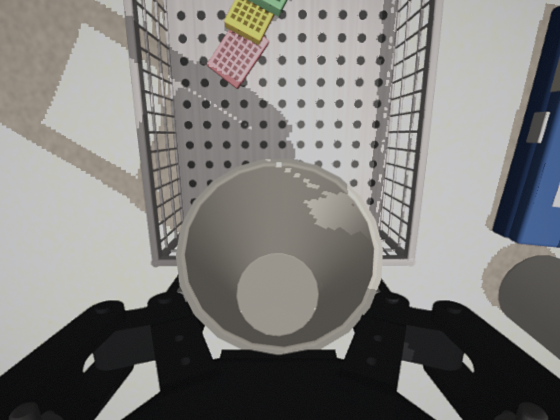

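View pics/z.png

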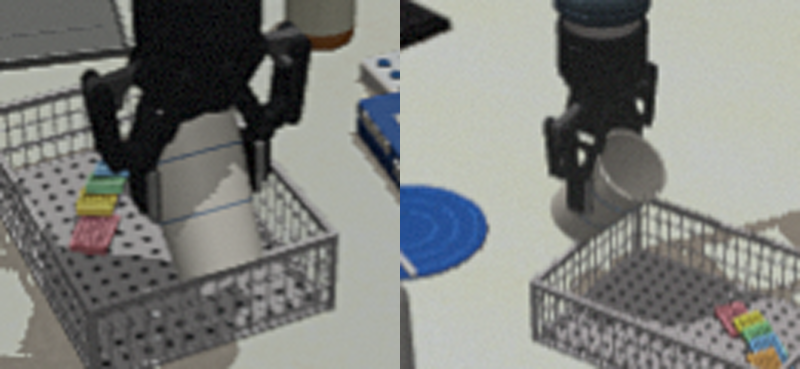

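Run:
```python
from h import *
c=camera("wrist");K=c["camera_matrix"];print(K[0][0],c["k1"])
o,_=ray(c,280,210);print("cam",o.round(4),get_obs()["eef_pos"])
def dep(l,r,w):
    a=np.array(und(c,*l));b=np.array(und(c,*r));d=w/np.linalg.norm(a-b);m=(a+b)/2
    R,_=cv2.Rodrigues(np.array(c["rvec"],float));return R.T@(np.array([m[0]*d,m[1]*d,d])-np.array(c["tvec"],float).ravel())
rim=dep((178,257),(382,259),.068);fl=dep((237,295),(319,295),.0497)
print(rim.round(4),fl.round(4),np.linalg.norm(rim-fl))
```

```text
303.85243138610036 -0.03606747814603529
cam [ 0.4928 -0.0483  0.2462] [ 0.49926302 -0.11389622  0.11847708]
[ 0.4971 -0.0877  0.1525] [ 0.5014 -0.1417  0.0814] 0.08939341044000387
```

Call:
servo_tool:
  plan:
    - [[0,0.005,0.01,0,-1],[-0.001,0.02,0.005,0,-1],[-0.002,0.025,0,0,-1],[-0.002,0.005,-0.02,0,-1],[0,0,-0.025,0,-1],[0,0,-0.012,0,-1],[0,0,0,0,-1]]

```text
time_s: 23.25
eef_pos: [0.493, -0.0589, 0.0743]
eef_rot: [-0.001, 0.674, 0.739, -0.001]
wrist_force: [-0.4, 0.5, -1.2]
opening: 0.716
```

```bash
python3 look2.py aa w
```

```text
{'time_s': 23.25, 'eef_pos': [0.493, -0.0589, 0.0743], 'eef_rot': [-0.0013, 0.6739, 0.7388, -0.0006], 'wrist_force': [-0.3924, 0.499, -1.1837], 'opening': 0.716}
```

View pics/aa.png

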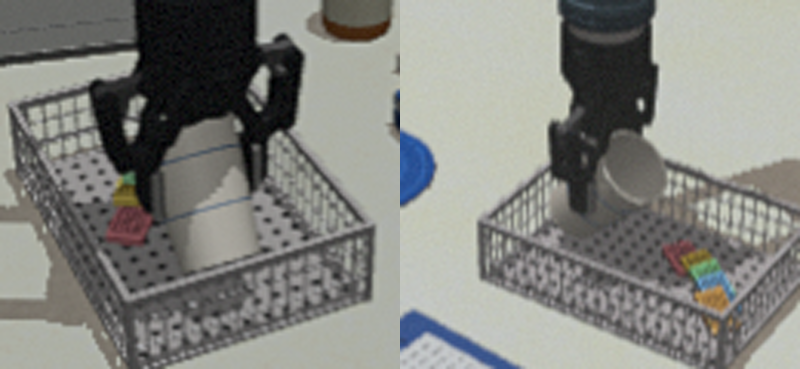

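View pics/aa_w.png

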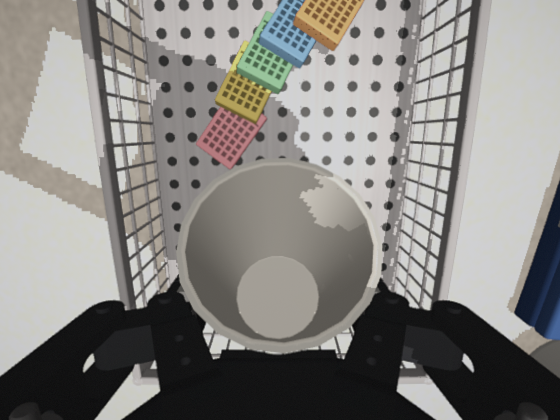

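Call:
servo_tool:
  plan:
    - [[0.001,-0.007,0,0,-1],[0.001,-0.008,0,0,-1],[0.001,-0.009,0,0,-1],[0,-0.008,0,0,-1],[0,0,0,0,-1]]

```text
time_s: 23.9
eef_pos: [0.4957, -0.0864, 0.0752]
eef_rot: [-0.004, 0.674, 0.739, 0.002]
wrist_force: [-2.1, 17.1, 5.1]
opening: 0.7
```

```bash
python3 look2.py ab w
```

```text
{'time_s': 23.9, 'eef_pos': [0.4957, -0.0864, 0.0752], 'eef_rot': [-0.0044, 0.6741, 0.7386, 0.0024], 'wrist_force': [-2.0791, 17.1473, 5.0517], 'opening': 0.7}
```

View pics/ab.png

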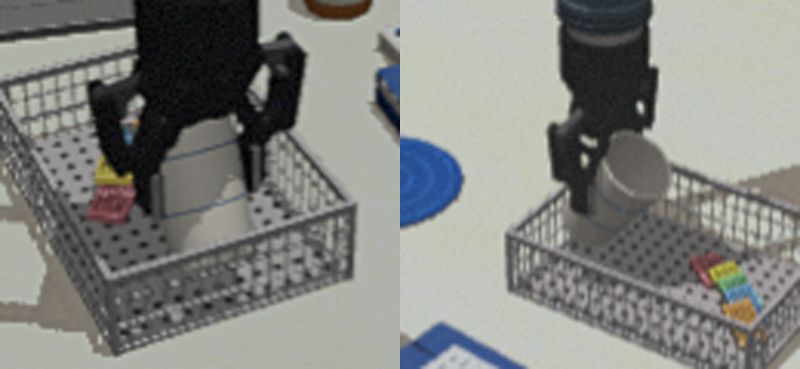

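View pics/ab_w.png

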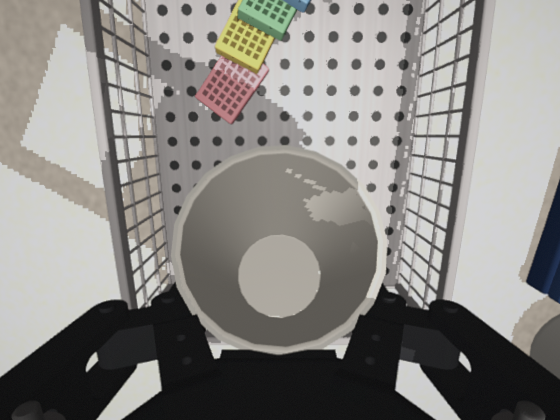

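```bash
cat > potpose.py <<'E'
import sys
from h import *
c=camera("wrist")
v=[float(x) for x in sys.argv[1:9]]
def dep(l,r,w):
    a=np.array(und(c,*l));b=np.array(und(c,*r));d=w/np.linalg.norm(a-b);m=(a+b)/2
    R,_=cv2.Rodrigues(np.array(c["rvec"],float));return R.T@(np.array([m[0]*d,m[1]*d,d])-np.array(c["tvec"],float).ravel())
rim=dep(v[0:2],v[2:4],.068);fl=dep(v[4:6],v[6:8],.0497);e=get_obs()["eef_pos"]
G=e+[0,0,.0085];ax=(rim-fl)/np.linalg.norm(rim-fl)
print(rim.round(4),fl.round(4),np.linalg.norm(rim-fl),"tilt",np.degrees(np.arccos(ax[2])),"s",(rim-G)@ax,"tcp",e.round(4),"body bottom",e[2]+.059, "rim corner z",rim[2]+.034*np.sqrt(1-ax[2]**2))
E
python3 potpose.py 172 252 387 252 238 277 321 277
```

```text
[ 0.4937 -0.0583  0.1133] [ 0.4983 -0.1042  0.0366] 0.08948956798356723 tilt 31.043854706344437 s 0.041351847873314425 tcp [ 0.4963 -0.0885  0.0748] body bottom 0.1337898652527072 rim corner z 0.13082997577825164
```

Call:
servo_tool:
  plan:
    - [[0,0,0.004,0,-1],[0,-0.003,0.003,0,-1],[0,-0.005,0.003,0,-1],[0.001,-0.006,0.002,0,-1],[0,0,0,0,-1]]

```text
time_s: 24.6
eef_pos: [0.4958, -0.1025, 0.0863]
eef_rot: [-0.004, 0.674, 0.739, 0.001]
wrist_force: [-4.7, 10.5, -1.4]
opening: 0.633
```

```bash
python3 look2.py ac w
```

```text
{'time_s': 24.6, 'eef_pos': [0.4958, -0.1025, 0.0863], 'eef_rot': [-0.0042, 0.6741, 0.7386, 0.0005], 'wrist_force': [-4.7255, 10.487, -1.3847], 'opening': 0.633}
```

View pics/ac.png

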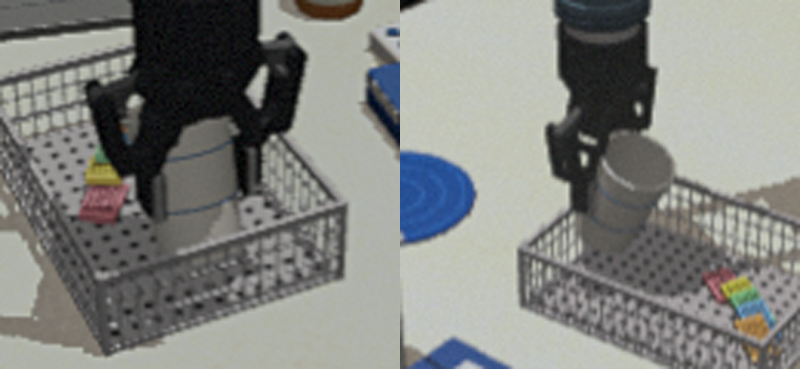

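View pics/ac_w.png

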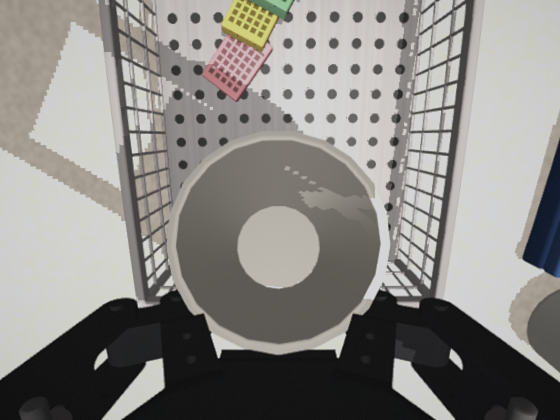

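```bash
python3 potpose.py 168 240 389 240 237 247 320 247
```

```text
[ 0.4923 -0.0682  0.1259] [ 0.4949 -0.1014  0.043 ] 0.08940924689275137 tilt 21.867691216504216 s 0.042067054314818865 tcp [ 0.4954 -0.1025  0.0859] body bottom 0.14493904244216715 rim corner z 0.1386098698939714
```

Call:
servo_tool:
  plan:
    - [[0,0.004,-0.004,0,-1],[0,0.004,-0.006,0,-1],[0,0.002,-0.006,0,-1],[0,0,-0.004,0,-1]]

```text
time_s: 25.2
eef_pos: [0.498, -0.0952, 0.0668]
eef_rot: [0.0, 0.674, 0.739, -0.0]
wrist_force: [-1.0, -0.2, -0.3]
opening: 0.635
```

```bash
python3 look2.py ad w
```

```text
{'time_s': 25.2, 'eef_pos': [0.498, -0.0952, 0.0668], 'eef_rot': [0.0, 0.6738, 0.7389, -0.0001], 'wrist_force': [-0.9553, -0.1841, -0.3269], 'opening': 0.6346}
```

View pics/ad_w.png

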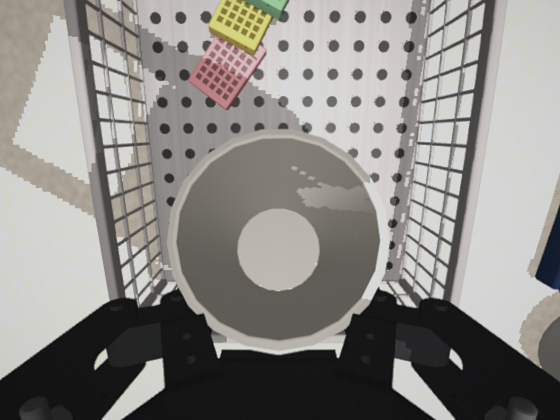

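View pics/ad.png

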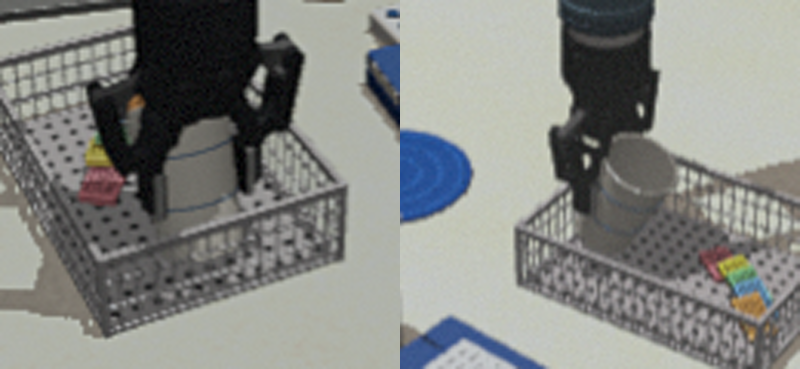

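Call:
servo_tool:
  plan:
    - [[0,0,-0.004,0,-1],[0,0,-0.004,0,-1],[0,0,-0.003,0,-1],[0,0,0,0,-1]]

```text
time_s: 25.75
eef_pos: [0.4992, -0.0964, 0.0596]
eef_rot: [0.001, 0.673, 0.739, -0.001]
wrist_force: [-11.7, -1.8, 30.0]
opening: 0.634
```

```bash
python3 look2.py ae w
```

```text
{'time_s': 25.75, 'eef_pos': [0.4992, -0.0964, 0.0596], 'eef_rot': [0.0011, 0.6735, 0.7392, -0.0005], 'wrist_force': [-11.7272, -1.801, 30.0447], 'opening': 0.6338}
```

View pics/ae_w.png

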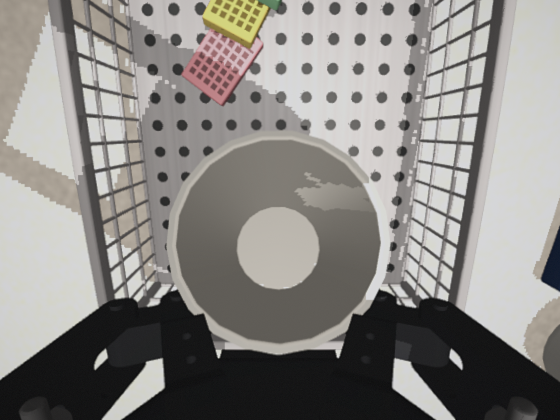

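View pics/ae.png

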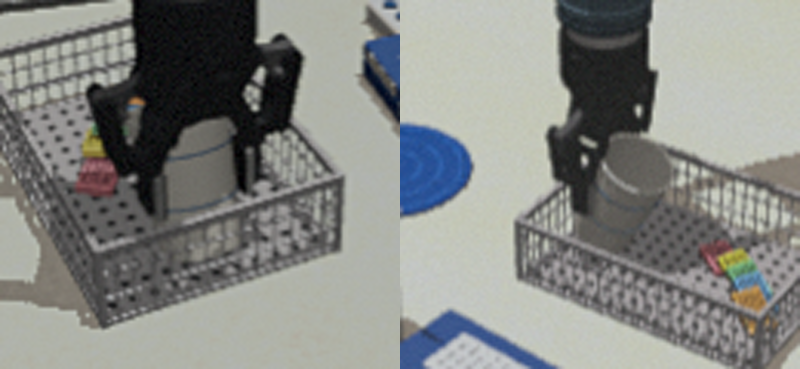

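Call:
servo_tool:
  plan:
    - [[0,0,0.003,0,-1],[0,0,0.001,0,-0.1],[0,0,0,0,0.5],[0,0,0,0,1],[0,0,0,0,1],[0,0,0,0,1]]

```text
time_s: 26.5
eef_pos: [0.4979, -0.0949, 0.06]
eef_rot: [-0.0, 0.674, 0.739, -0.0]
wrist_force: [0.1, -0.2, 0.3]
opening: 1.005
```

```bash
python3 look2.py af w
```

```text
{'time_s': 26.5, 'eef_pos': [0.4979, -0.0949, 0.06], 'eef_rot': [-0.0003, 0.6738, 0.7389, -0.0001], 'wrist_force': [0.1338, -0.237, 0.3082], 'opening': 1.0046}
```

View pics/af_w.png

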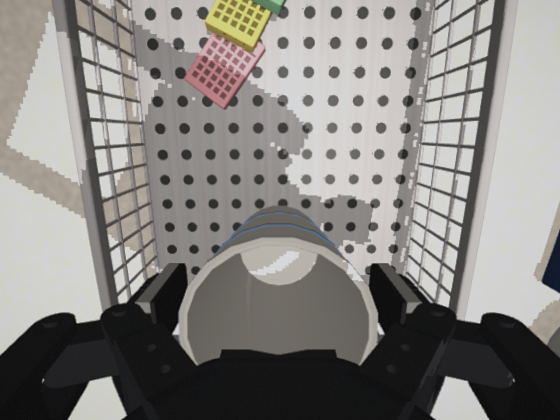

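View pics/af.png

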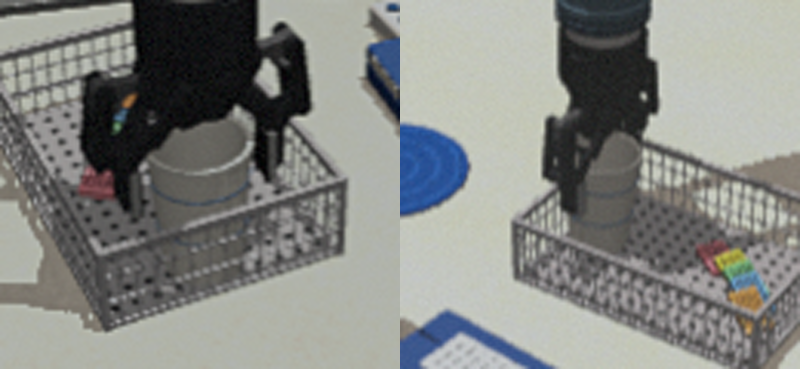

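Run:
```python
from h import *
c=camera("wrist")
def dep(l,r,w):
    a=np.array(und(c,*l));b=np.array(und(c,*r));d=w/np.linalg.norm(a-b);m=(a+b)/2
    R,_=cv2.Rodrigues(np.array(c["rvec"],float));return R.T@(np.array([m[0]*d,m[1]*d,d])-np.array(c["tvec"],float).ravel())
print(dep((179,312),(379,312),.068), onz(c,279,237,.098), get_obs()["eef_pos"])
```

```text
[ 0.49722336 -0.08708158  0.09734109] [ 0.49468498 -0.06000672  0.098     ] [ 0.49800449 -0.09497113  0.06019378]
```

Call:
servo_tool:
  plan:
    - [[0,0.001,0.015,0,1],[0,0,0.01,0,1],[0,0,0,0,1],[0,0,0,0,0.4],[0,0,0,0,0],[0,0,0,0,-1],[0,0,0,0,-1],[0,0,0,0,-1]]

```text
time_s: 27.5
eef_pos: [0.4982, -0.0944, 0.086]
eef_rot: [0.0, 0.674, 0.739, -0.0]
wrist_force: [-3.4, -0.5, 10.8]
opening: 0.776
```

Call:
servo_tool:
  plan:
    - [[0,0,0.005,0,-1],[0,0,0.015,0,-1],[0,0,0.03,0,-1],[0,0,0.035,0,-1],[0,0,0.015,0,-1],[0,0,0,0,-1]]

```text
time_s: 28.1
eef_pos: [0.4994, -0.0945, 0.1874]
eef_rot: [0.002, 0.674, 0.739, 0.001]
wrist_force: [-0.0, -0.9, -1.2]
opening: 0.774
```

```bash
python3 look2.py ag w
```

```text
{'time_s': 28.1, 'eef_pos': [0.4994, -0.0945, 0.1874], 'eef_rot': [0.0021, 0.6738, 0.7389, 0.0007], 'wrist_force': [-0.0051, -0.9072, -1.2165], 'opening': 0.7743}
```

View pics/ag_w.png

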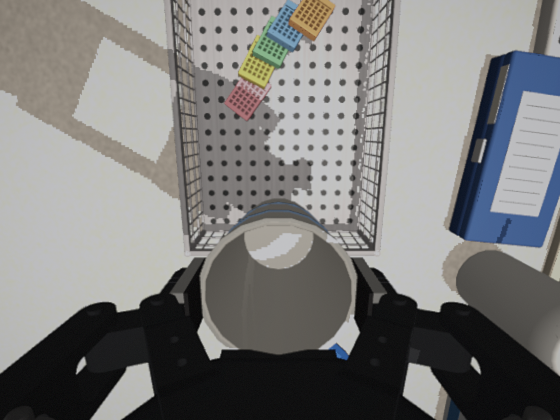

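View pics/ag.png

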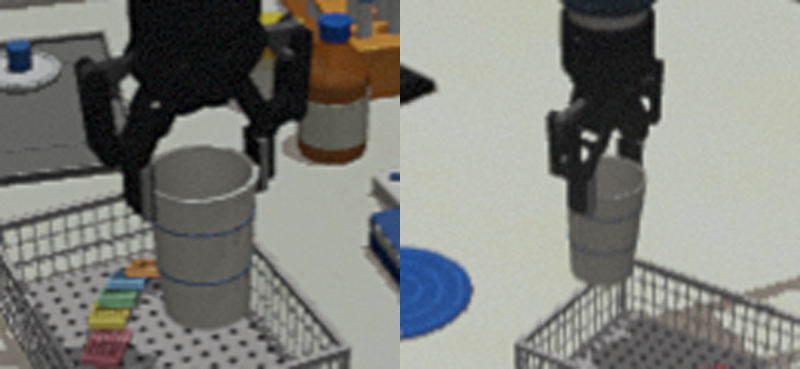

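Call:
servo_tool:
  plan:
    - [[0.003,-0.018,0.005,0,-1],[0.006,-0.032,0,0,-1],[0.007,-0.04,0,0,-1],[0.007,-0.04,0,0,-1],[0.007,-0.04,0,0,-1],[0.006,-0.038,-0.01,0,-1],[0.005,-0.022,-0.01,0,-1],[0.001,-0.0075,-0.01,0,-1]]

```text
time_s: 29.05
eef_pos: [0.5391, -0.3333, 0.1574]
eef_rot: [-0.001, 0.675, 0.738, -0.0]
wrist_force: [-0.4, 0.1, -1.7]
opening: 0.773
```

Call:
servo_tool:
  plan:
    - [[0,0,-0.02,0,-1],[0,0,-0.02,0,-1],[0,0,0,0,-1],[0,0,0,0,-1]]

```text
time_s: 29.45
eef_pos: [0.5394, -0.3301, 0.1191]
eef_rot: [-0.002, 0.674, 0.739, 0.0]
wrist_force: [-0.0, 0.1, -0.2]
opening: 0.773
```

```bash
python3 look2.py ah w
```

```text
{'time_s': 29.45, 'eef_pos': [0.5394, -0.3301, 0.1191], 'eef_rot': [-0.0015, 0.6736, 0.7391, 0.0001], 'wrist_force': [-0.0362, 0.0669, -0.2051], 'opening': 0.7731}
```

View pics/ah_w.png

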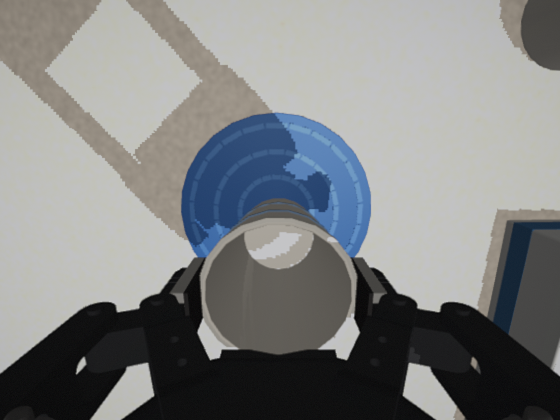

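View pics/ah.png

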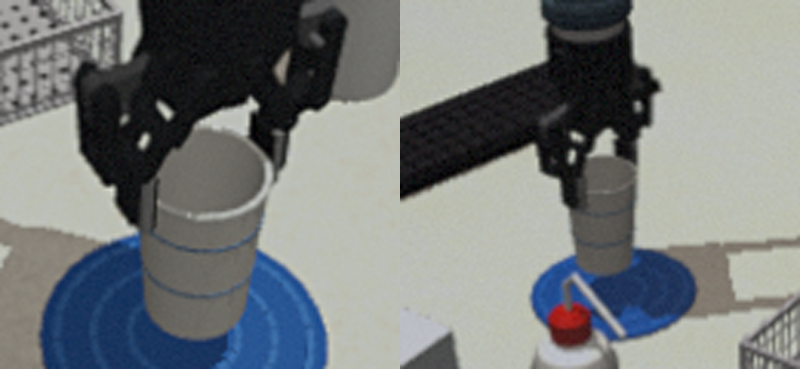

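Call:
servo_tool:
  plan:
    - [[0,0,-0.012,0,-1],[0,0,-0.01,0,-1],[0,0,-0.005,0,-1],[0,0,-0.002,0,-1],[0,0,0,0,-1],[0,0,0,0,-1]]

```text
time_s: 30.2
eef_pos: [0.5402, -0.3317, 0.0915]
eef_rot: [0.0, 0.674, 0.739, -0.0]
wrist_force: [-0.2, 0.2, -0.7]
opening: 0.77
```

Call:
servo_tool:
  plan:
    - [[0,0,-0.001,0,-1],[0,0,-0.001,0,-1],[0,0,0,0,-1]]

```text
time_s: 30.5
eef_pos: [0.54, -0.3315, 0.0893]
eef_rot: [0.0, 0.674, 0.739, -0.0]
wrist_force: [-0.1, -1.0, -1.2]
opening: 0.773
```

Call:
servo_tool:
  plan:
    - [[0,0,-0.001,0,-1],[0,0,-0.001,0,-1],[0,0,0,0,-1]]

```text
time_s: 30.8
eef_pos: [0.5401, -0.3316, 0.0873]
eef_rot: [0.0, 0.674, 0.739, -0.0]
wrist_force: [0.4, 0.6, -0.1]
opening: 0.774
```

Call:
servo_tool:
  plan:
    - [[0,0,-0.001,0,-1],[0,0,-0.001,0,-1],[0,0,0,0,-1]]

```text
time_s: 31.1
eef_pos: [0.5403, -0.3328, 0.0869]
eef_rot: [0.001, 0.674, 0.739, -0.001]
wrist_force: [-3.2, -1.6, 7.3]
opening: 0.771
```

Call:
servo_tool:
  plan:
    - [[0,0,0,0,0.7],[0,0,0,0,0.85],[0,0,0,0,1],[0,0,0,0,1],[0,0,0,0,1]]

```text
time_s: 31.6
eef_pos: [0.54, -0.3313, 0.0851]
eef_rot: [-0.0, 0.674, 0.739, 0.0]
wrist_force: [0.2, -0.7, 0.7]
opening: 1.001
```

```bash
python3 look2.py ai w
```

```text
{'time_s': 31.6, 'eef_pos': [0.54, -0.3313, 0.0851], 'eef_rot': [-0.0002, 0.6738, 0.7389, 0.0], 'wrist_force': [0.1964, -0.7378, 0.705], 'opening': 1.0007}
```

View pics/ai.png

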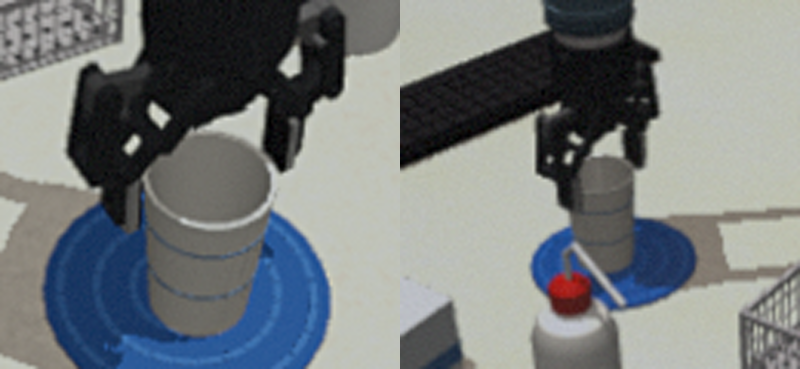

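View pics/ai_w.png

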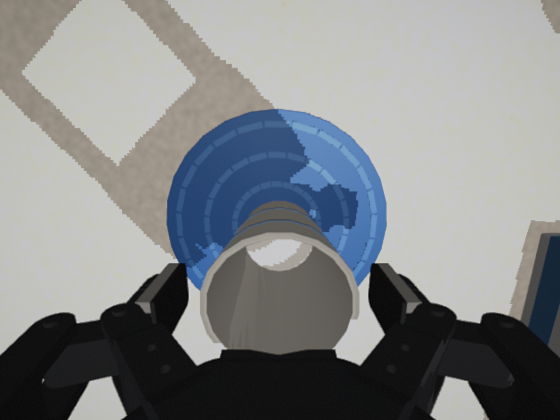

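Pot stands free upright on the mat (side crop about (205,240)), fingers clear on both sides. Retreat straight up.

Call:
servo_tool:
  plan:
    - [[0,0,0.01,0,1],[0,0,0.03,0,1],[0,0,0.04,0,1],[0,0,0.04,0,1],[0,0.02,0.03,0,1],[0,0.03,0.01,0,1],[0,0.02,0,0,1],[0,0,0,0,1]]

```text
time_s: 32.55
eef_pos: [0.54, -0.2588, 0.2454]
eef_rot: [-0.0, 0.673, 0.74, 0.0]
wrist_force: [-0.4, -0.1, 0.8]
opening: 1.002
```

Run:
```python
from h import *
cs={n:camera(n) for n in("scene","side","wrist")}
for n,c in cs.items(): cv2.imwrite(f"pics/z_{n}.png",c["img"])
print(get_obs()["eef_pos"],get_obs()["wrist_force"])
for t in ["pot_center","mat","lid_knob"]:
    rs=[ray(cs[n],*pix(r[0])) for n in("scene","side") if (r:=pinpoint(cs[n],t))]
    if len(rs)==2: print(t,tri(rs))
```

```text
[ 0.53960333 -0.26148699  0.24421774] [-0.72405811  0.05058494 -0.65041823]
pot_center (array([ 0.54312229, -0.32927726,  0.04399684]), [1.9, 1.9])
mat (array([ 5.37262290e-01, -3.31428997e-01,  1.60355244e-05]), [1.4, 1.4])
lid_knob (array([0.49454195, 0.43597028, 0.02681136]), [1.0, 1.0])
```

View pics/z_scene.png

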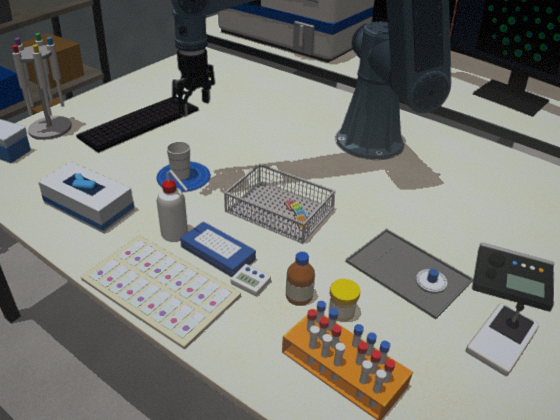

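View pics/z_side.png

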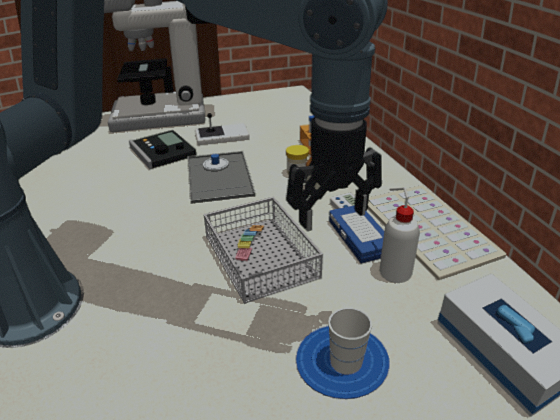

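View pics/z_wrist.png

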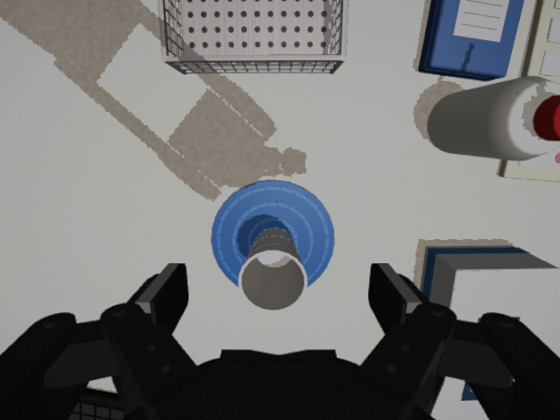

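The final pictures show the pot upright on the mat (side picture, about (348,345)). The cassettes are in the basket (about (250,243)), the lid is flat in the tray (about (215,163)), and the other things are where they were.

```bash
python3 -c "
from bench import *
print(hand_in())"
```

```text
the job is handed in; nothing more can be done
None
```

The job is handed in and the end state is as asked, but the pot slipped out of the grip once during tipping.

**What I did**
- **Lid:** I lifted it off by its knob and lowered it into the +y half of the tray until it touched, at about 6 N, before letting go.
- **Tipping:** The moves could not tilt the tool, so I held the pot near its rim and tipped it by levering its side over the basket's +y wall.
- **The slip:** At about 80–90° of lean the pot slid out of the fingers. It rested on the wall for a moment, then tipped by itself into the basket and emptied there. That was an uncontrolled drop of a few centimetres inside the basket.
- **Recovery:** I gripped the lying pot and turned it most of the way upright against the basket's -y wall. With its base on the basket floor and still leaning about 20°, I let go and it rocked upright. I then gripped it again by the rim.
- **Placing:** I lowered the pot onto the mat until it touched, at about 7 N, and opened the fingers.

**Last checks, at about 33 s of the 72 s**
- **Pot:** It is upright and empty at about (0.543, -0.329). The mat centre measures about (0.537, -0.331), so it is well inside the edge.
- **Cassettes:** After the pot was emptied, close-up pictures showed all five colours in the basket. They are also in the basket in the final pictures.
- **Lid and bench:** The lid lies flat in the tray, and the other things look unmoved.
- **Robot:** It touches nothing.
- **Forces:** The highest wrist force I read was about 32 N, while pressing the pot on the basket floor. I only saw readings at the ends of moves. The pot's rim may have pressed on the gripper's body at that moment, and I could not measure that separately.

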